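Unlock the curing rack and sort potted filter boxes from missed ones by weight

TASK

The sealed filter boxes on the sloping curing rack come out, but some were missed when the resin was poured, and only the weight tells. Pull out the spring plunger's knob and twist it clockwise so that it stays parked in its rest notch, slide the keeper bar fully to the left off the boxes, then take the boxes one after the other: lift it just clear of its nest, pause there to feel its weight and put it away, flat and lid up, a heavy (potted) box in the shallow aluminium tray, a light (empty) one in the deep grey bin. Set the boxes down gently instead of dropping them, leave the plunger parked and the bar open, and do not disturb the side cutters, the flux pot or the solder reel.

Things in the scene. Friction and masses are not known exactly. Their poses are not given: they have to be found in the camera images.
- rack: Curing rack, fixed: grey deck 280 mm wide, sloping up away from the robot at 30 degrees. Origin on the bench below the middle of the two nests; x level, pointing uphill, y left, z up. 'Off the slope' = (-0.5, 0, 0.866) in these axes: a tool square to the deck leans 30 degrees back to the robot. Deck surface passes 52 mm above the origin; the nests are 55 mm left and right of it
- filter_a_mid (a point): Centre of a sealed die-cast filter box lying in either nest, 40 wide (own x), 90 long (own y, along the slope; 112 over end connectors), 26 high (own z, out of the lid); underside 8 mm off the deck. Grip the 40 mm at mid-length: free for 30 mm beside. Clear after a 15 mm lift. Potted 0.40 to 0.58 kg, empty 0.10 to 0.15 kg; neither looks, name nor nest tells which
- filter_b_mid (a point): Centre of the other filter box, of the same shape, axes and looks as filter_a and in the other nest; potted 0.40 to 0.58 kg, empty 0.10 to 0.15 kg. Pins beside each nest stand 22 mm off the deck and 34 mm up and down the slope from the box's middle
- plunger_grip (a point): Middle of the spring plunger's black fluted knob at the rack's upper right, 31 mm across, 24 high (12 each side of this point), on its axis, which points off the slope. A steel collar ends 14 mm below this point; the knob's sides are free for 40 mm. Pull it off the slope, twist clockwise as seen looking down on the knob, let go
- plunger (a joint): Pull of the plunger, m: 0 = pin in the keeper bar (locked), stop at 0.013. A spring draws it home, 7 N at 0, 13 N at 0.013. The knob twists only when pulled over 0.010; let go in the rest notch it stays out at about 0.0073, the pin clear of the bar
- plunger_knob (a joint): Twist of the plunger knob, rad, clockwise looking down on it: 0 = locked position, rest notch at 1.08 (from 0.9 to 1.2 it drops in), stop at 1.2
- keeper_grip (a point): Middle of the upright round black grip on the keeper bar, 21 mm thick, standing off the slope, free for 15 mm above and 13 mm below this point. The steel bar lies along the rack's upper edge; its two flat fingers reach 20 mm over the boxes' upper ends, 2 mm above the lids. This grip's top is 82 mm and the parked knob's 105 mm off the deck; a lamp post stands left behind the rack
- keeper (a joint): Travel of the keeper bar, m: 0 = fingers over the boxes, 0.042 = fully open at its stop. It slides to the left (rack's +y) with about 2 N of friction and stays where left; the plunger's pin locks it at 0
- tray: Shallow aluminium tray for potted boxes, fixed, 165 mm (own x) by 170 mm (own y) outside, 18 high, walls and floor 3 mm. Origin under its middle, on the bench. Stands left or right of the rack
- bin: Deep grey plastic bin for empty boxes, fixed, 165 mm (own x) by 165 mm (own y) outside, 40 high, walls and floor 4 mm. Origin under its middle, on the bench. Stands on the rack's other side from the tray
- cutters: Bystander: red-handled side cutters lying flat in front of the rack, 143 mm long, 12 mm high; origin under the middle
- flux: Bystander: flux pot, white with a black lid, 44 mm across, 34 mm high; origin under its middle
- spool: Bystander: solder reel standing on its flange, 62 mm across, 32 mm high; origin under its middle

How it is judged (in metres and radians):
On the way, in this order (a step that is already met when the one before it is completed fails the run):
1. the plunger is parked in its rest notch and let go, the bar not yet moved (value of joint plunger above 0.0055 m and value of joint plunger_knob above 0.8 rad and value of joint keeper below 0.006 m and contact force between the fingers and plunger_knob below 0.1 N), for 0.2 s.
2. the keeper bar is slid fully open, with the plunger still parked (value of joint plunger above 0.0055 m and value of joint plunger_knob above 0.8 rad and value of joint keeper above 0.036 m), for 0.2 s.
3. one box is lifted just clear of its nest and paused there, touching nothing of the rack (((contact force between filter_a and rack below 0.05 N and z of filter_a_mid in the frame of rack between 0.0745 and 0.135 m and x of filter_a_mid in the frame of rack between -0.07 and 0.04 m and y of filter_a_mid in the frame of rack between -0.09 and 0.09 m) or (contact force between filter_b and rack below 0.05 N and z of filter_b_mid in the frame of rack between 0.0745 and 0.135 m and x of filter_b_mid in the frame of rack between -0.07 and 0.04 m and y of filter_b_mid in the frame of rack between -0.09 and 0.09 m))), for 0.2 s.
4. with that box in the place that fits its weight, the other is lifted just clear of its nest and paused there (((((x of filter_a_mid in the frame of tray between -0.065 and 0.065 m and y of filter_a_mid in the frame of tray between -0.068 and 0.068 m and z of filter_a_mid in the frame of tray below 0.021 m and angle between filter_a_mid's own z axis and vertical below 0.15 rad and contact force between filter_a and tray above 2.6 N) or (x of filter_a_mid in the frame of bin between -0.062 and 0.062 m and y of filter_a_mid in the frame of bin between -0.062 and 0.062 m and z of filter_a_mid in the frame of bin below 0.022 m and angle between filter_a_mid's own z axis and vertical below 0.15 rad and contact force between filter_a and bin between 0.4 and 2.6 N)) and (contact force between filter_b and rack below 0.05 N and z of filter_b_mid in the frame of rack between 0.0745 and 0.135 m and x of filter_b_mid in the frame of rack between -0.07 and 0.04 m and y of filter_b_mid in the frame of rack between -0.09 and 0.09 m)) or (((x of filter_b_mid in the frame of tray between -0.065 and 0.065 m and y of filter_b_mid in the frame of tray between -0.068 and 0.068 m and z of filter_b_mid in the frame of tray below 0.021 m and angle between filter_b_mid's own z axis and vertical below 0.15 rad and contact force between filter_b and tray above 2.6 N) or (x of filter_b_mid in the frame of bin between -0.062 and 0.062 m and y of filter_b_mid in the frame of bin between -0.062 and 0.062 m and z of filter_b_mid in the frame of bin below 0.022 m and angle between filter_b_mid's own z axis and vertical below 0.15 rad and contact force between filter_b and bin between 0.4 and 2.6 N)) and (contact force between filter_a and rack below 0.05 N and z of filter_a_mid in the frame of rack between 0.0745 and 0.135 m and x of filter_a_mid in the frame of rack between -0.07 and 0.04 m and y of filter_a_mid in the frame of rack between -0.09 and 0.09 m)))), for 0.2 s.
At the end, for the whole second after the job is handed in: each box lies at rest flat on the floor of the place that fits its weight, lid up: a box that presses with over 2.6 N in the shallow aluminium tray, a lighter one in the deep grey bin; the plunger is still parked (out over 5.5 mm, twisted over 0.8 rad) and the keeper bar open (over 34 mm) (((x of filter_a_mid in the frame of tray between -0.065 and 0.065 m and y of filter_a_mid in the frame of tray between -0.068 and 0.068 m and z of filter_a_mid in the frame of tray below 0.021 m and angle between filter_a_mid's own z axis and vertical below 0.15 rad and contact force between filter_a and tray above 2.6 N) or (x of filter_a_mid in the frame of bin between -0.062 and 0.062 m and y of filter_a_mid in the frame of bin between -0.062 and 0.062 m and z of filter_a_mid in the frame of bin below 0.022 m and angle between filter_a_mid's own z axis and vertical below 0.15 rad and contact force between filter_a and bin between 0.4 and 2.6 N)) and ((x of filter_b_mid in the frame of tray between -0.065 and 0.065 m and y of filter_b_mid in the frame of tray between -0.068 and 0.068 m and z of filter_b_mid in the frame of tray below 0.021 m and angle between filter_b_mid's own z axis and vertical below 0.15 rad and contact force between filter_b and tray above 2.6 N) or (x of filter_b_mid in the frame of bin between -0.062 and 0.062 m and y of filter_b_mid in the frame of bin between -0.062 and 0.062 m and z of filter_b_mid in the frame of bin below 0.022 m and angle between filter_b_mid's own z axis and vertical below 0.15 rad and contact force between filter_b and bin between 0.4 and 2.6 N)) and linear speed of each of filter_a, filter_b below 0.02 m/s and value of joint plunger above 0.0055 m and value of joint plunger_knob above 0.8 rad and value of joint keeper above 0.034 m); the robot touches nothing.
It fails at once if the pair of side cutters is pushed over 20 mm from where it lay (distance of cutters from where it was at the start of the episode above 0.02 m).
It fails at once if the flux pot is pushed over 20 mm from where it lay (distance of flux from where it was at the start of the episode above 0.02 m).
It fails at once if the solder reel is pushed over 20 mm from where it lay (distance of spool from where it was at the start of the episode above 0.02 m).
It fails at once if a filter box is dropped: let go, it falls over a centimetre (faster than 0.45 m/s with no finger on it) ((linear speed of filter_a above 0.45 m/s and contact force between the fingers and filter_a below 0.01 N) or (linear speed of filter_b above 0.45 m/s and contact force between the fingers and filter_b below 0.01 N)).
It also fails if it takes over 72 s, if anything falls off the work surface, if the arm or the gripper's body presses on something with over 40 N, if the wrist force passes 120 N, or if a joint passes its speed limit or range.

ROBOT

A 6-joint arm with a two-finger parallel gripper is mounted at the origin on a cart in front of the work surface, level with it; the furniture and walls round the work are solid. World frame = base frame: x ahead of the robot, y to its left, z up, the work surface at z = 0. Lengths are in m, angles in degrees, forces in N, time in s.
With the tool pointing down it reaches from about 0.4 to 0.825 m from the base axis. Payload 7 kg.
Tool frame: the origin (TCP) lies midway between the tips of the shut fingers; the grasp point (between the pads) lies 19 mm behind it; z points along the fingers, y is the line along which they close (so a half turn about z gives the same grasp; the last joint's range is limited). The gripper opens to 88 mm and grips with 3 to 60 N. Pads are 19 mm wide; open, the fingers measure 130 mm over their backs; the gripper's body (78 mm by 193 mm) begins 47 mm behind the grasp point.
Start: joints at [-57.347, 20.546, 0.682, 0, -70.136, -16.507], TCP at [0.188, -0.648, 0.202] pointing down, gripper open.
Joint ranges: [-176.03, 176.03], [-82.01, 121.73], [-58.28, 71.71], [-173.87, 95.51], [-174.79, -0.11], [-173.66, 173.66]. Speed limits (degrees/s): [136.94, 136.94, 172.46, 180, 180, 180].

INTERFACE

Orientations are given as [roll, pitch, yaw] about the fixed x, y, z axes, in that order (R = Rz(yaw) Ry(pitch) Rx(roll)).
In Python, from plant import r gives the robot as it stands. The module is installed in compiled form; this text tells all that it offers.
- The arm moves only by the tool play_rows, never from a script. Its argument "rows" is a list of rows, each an object with "slide": the shift along the tool's x, y, z as a fraction of full scale, a list of three; "delta_rot": the turn, a rotation vector about the tool's x, y, z as a fraction of full scale, a list of three; "fingers": the opening, from -1 (shut) to 1 (fully open). In form: [{"slide": [x, y, z], "delta_rot": [rx, ry, rz], "fingers": fingers}, ...]. A call has 1 to 8 rows; each row shifts and turns the commanded pose from where the row before left it, along the tool's axes as they then stand; what a row does not reach is not made up. Full scale, the value 1, is 0.15 m for a shift and 0.08 rad for a turn. A row lasts 1/8 s, in which the tool goes at most 62.5 mm and 10.7 degrees, less where a joint would pass 70% of its speed; a pose out of reach is approached as far as the arm can. A call with a number of a shift or a turn outside -1 to 1 is refused whole. A call with a gripper value outside its range is refused whole. The fingers move at their own pace and stop on an object; "squeeze" is the grip in N (left out, the last holds). Time passes only in rows, so rows that do not move let the fingers close. It gives the time, the measured TCP pose, the force, the opening and the grip force at its end, in the units of the state.
- r.get_state(): the state, without advancing time (a new reading comes with each control period).
- r.capture(name): name is "scene" or "side" or "wrist"; returns a dict with "image" (384x512x3 uint8, blue, green, red), "fx", "fy", "cx", "cy" (pixels), "distortion" ([k1, k2, p1, p2, k3] as OpenCV has them; the pictures are not rectified), "R" (3x3) and "t" (3): a world point X has camera coordinates R X + t; the wrist camera has in their place "T_tool_cam" (4x4, takes a point from camera to tool coordinates, whose origin is the TCP and whose axes are the flange's). Camera axes: x right, y down, z forward; pixel columns grow to the right and rows downward; lengths in m; the calibration is good to about 2 mm. A picture is of the moment at which its call begins: read the wrist's pose just before it. There is no depth.
- r.close_job(): hands the job in; it is judged then, once.
The state is a dict: "time_s": time; "joints": joint angles; "qd": joint speeds; "joint_torque": joint torques, N m; "tcp_pos": TCP position; "eef_rot": TCP orientation; "contact_force": force on the tool from outside, world axes, zero at the start; "moment": the same for the moment, N m; "gripper_width": finger opening in m; "gripper_force": force on a finger pad.
Only numpy, scipy, OpenCV 4.12 (cv2) and the standard library are available. Lean on these libraries where they do the work, as an engineer would, in place of code of your own. Each camera call takes 0.05 s, during which the arm holds its last target. There are 200 camera calls.

## Working session

There is one attempt and no reset: what is moved stays moved. The work goes in short steps, Python scripts to look and compute and a tool call to move; the robot and the scene stay as the last step left them, time stands still between calls to the robot, and variables do not carry over. Pictures are saved under pics/ and viewed, at most 10 in all, crops included, and the job is handed in when it is done.

Besides the shell and the picture viewer there is one more tool, called after "Request:" as a command line: name --argument value ..., lists and objects as JSON in quotes. play_rows: Moves the arm, as the interface text tells. Shift numbers are shares of 0.15 m and turn numbers shares of 0.08 rad, none past 1 either way. Its arguments: {"type":"object","properties":{"rows":{"type":"array"},"squeeze":{"type":"number"}},"required":["rows"]}

```bash
mkdir -p pics; cat > h.py <<'E'
import numpy as np, cv2, pickle
from scipy.spatial.transform import Rotation as Ro
from plant import r
def cap(n,f=None):
    s=r.get_state(); c=r.capture(n)
    if n=="wrist":
        Rt=Ro.from_euler('xyz',s["eef_rot"],degrees=True).as_matrix(); T=np.array(c["T_tool_cam"])
        Rwc=Rt@T[:3,:3]; p=np.array(s["tcp_pos"])+Rt@T[:3,3]
        c["R"]=Rwc.T; c["t"]=-Rwc.T@p
    c["R"]=np.array(c["R"]);c["t"]=np.array(c["t"]).ravel()
    c["K"]=np.array([[c["fx"],0,c["cx"]],[0,c["fy"],c["cy"]],[0,0,1]]); c["d"]=np.array(c["distortion"],float)
    if f: cv2.imwrite("pics/"+f+".png",c["image"]); pickle.dump(c,open(f+".pkl","wb"))
    return c
def ray(c,px):
    u=cv2.undistortPoints(np.array(px,float).reshape(-1,1,2),c["K"],c["d"]).reshape(-1,2)
    d=np.c_[u,np.ones(len(u))]@c["R"]; return -c["R"].T@c["t"], d/np.linalg.norm(d,axis=1)[:,None]
def onz(c,px,z):
    o,d=ray(c,px); return o+d*((z-o[2])/d[:,2])[:,None]
def onplane(c,px,p,n):
    o,d=ray(c,px); return o+d*(((p-o)@n)/(d@n))[:,None]
def tri(c1,p1,c2,p2):
    o1,d1=ray(c1,p1);o2,d2=ray(c2,p2);out=[]
    for a,b in zip(d1,d2):
        s=np.linalg.lstsq(np.c_[a,-b],o2-o1,rcond=None)[0]; P,Q=o1+a*s[0],o2+b*s[1]; out.append(np.r_[(P+Q)/2,np.linalg.norm(P-Q)])
    return np.array(out)
def proj(c,X): return cv2.projectPoints(np.array(X,float).reshape(-1,1,3),cv2.Rodrigues(c["R"])[0],c["t"],c["K"],c["d"])[0].reshape(-1,2)
E
python3 - <<'E'
from h import *
import pprint
a=cap("scene","scene0");b=cap("side","side0")
for c in(a,b): print(-c["R"].T@c["t"],c["R"][2],c["fx"])
cv2.imwrite("pics/v1.png",cv2.resize(a["image"],(800,600),interpolation=2));cv2.imwrite("pics/v2.png",cv2.resize(b["image"],(800,600),interpolation=2))
pprint.pprint(r.get_state())
E
```

```text
[-0.48973952 -0.58582876  0.74049384] [ 0.78333107  0.39831937 -0.47721496] 396.27117894476186
[0.54398182 0.74605432 0.68178248] [-0.02366313 -0.81116323 -0.58434088] 355.5819066322639
{'contact_force': array([ 0.78075371, -0.23488731, -0.67094618]),
 'eef_rot': array([ 1.79914059e+02, -9.78664473e-03, -1.63860867e+02]),
 'gripper_force': 0.0,
 'gripper_width': 0.08782149336971788,
 'joint_torque': array([-2.32974475e-03, -5.84161341e+01,  2.93750310e+01,  7.01576516e+00,
        1.01358601e-02, -3.58158593e-05]),
 'joints': array([-5.73484780e+01,  2.05867244e+01,  6.37417324e-01, -1.59951067e-02,
       -7.01358721e+01, -1.65069506e+01]),
 'moment': array([ 0.01005171, -0.05401538,  0.03449002]),
 'qd': array([-0.1181524 , -0.05669821,  0.1587723 ,  0.05684089,  0.04657033,
        0.02481707]),
 'tcp_pos': array([ 0.1875139 , -0.64792731,  0.20151653]),
 'time_s': 0.1}
```

View pics/v1.png

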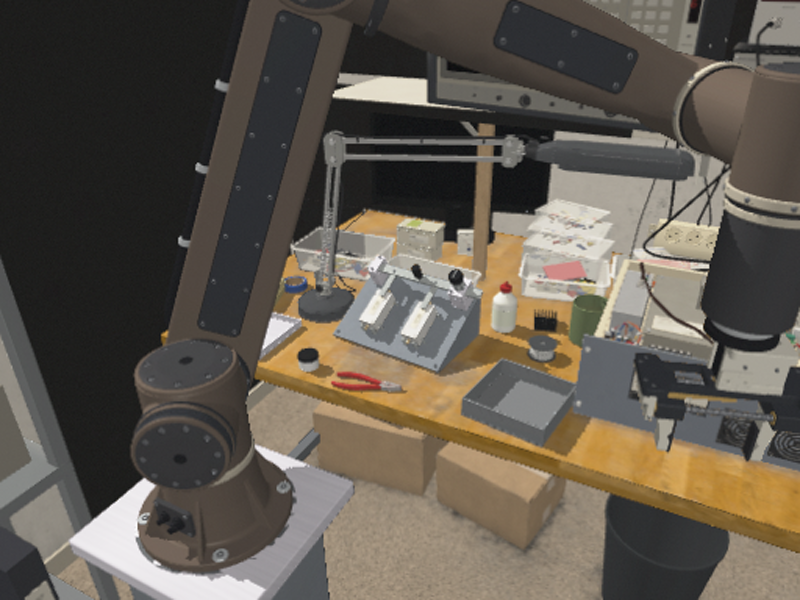

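View pics/v2.png

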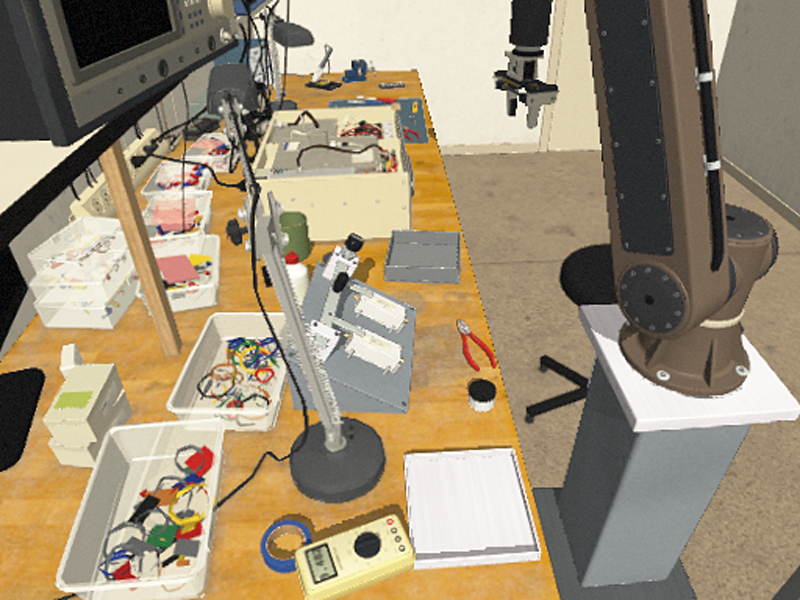

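```bash
python3 - <<'E'
from h import *
np.set_printoptions(precision=3,suppress=True)
L=lambda f:pickle.load(open(f+".pkl","rb"))
a=L("scene0");b=L("side0");k=512/800
n=["knob","keeper","boxR mid","boxL mid","deck low right","deck low left","bin near-right rim","flux lid","cut"]
P=np.array([[456,276],[418,271],[420,318],[379,304],[440,370],[335,335],[546,440],[308,355],[365,382]])*k
Q=np.array([[354,241],[341,281],[379,308],[374,350],[413,312],[405,410],[460,232],[482,388],[475,345]])*k
for m,x in zip(n,tri(a,P,b,Q)):print(m,x)
print("bin",onz(b,np.array([[385,232],[460,232],[460,281],[385,275]])*k,.04))
print("tray",onz(b,np.array([[404,451],[527,447],[541,558],[412,566]])*k,.018))
print("lamp",onz(b,np.array([[337,445]])*k,.02))
E
```

```text
knob [ 0.602 -0.148  0.174  0.001]
keeper [ 0.623 -0.048  0.154  0.001]
boxR mid [ 0.563 -0.08   0.072  0.006]
boxL mid [0.576 0.032 0.071 0.014]
deck low right [ 0.496 -0.159  0.     0.007]
deck low left [0.523 0.114 0.001 0.002]
bin near-right rim [ 0.361 -0.426  0.026  0.009]
flux lid [0.395 0.097 0.027 0.002]
cut [ 0.387 -0.042  0.004  0.005]
bin [[ 0.544 -0.422  0.04 ]
 [ 0.367 -0.408  0.04 ]
 [ 0.394 -0.201  0.04 ]
 [ 0.548 -0.235  0.04 ]]
tray [[0.53  0.211 0.018]
 [0.346 0.216 0.018]
 [0.366 0.392 0.018]
 [0.528 0.392 0.018]]
lamp [[0.63  0.196 0.02 ]]
```

```bash
cat >> h.py <<'E'
RK=lambda yaw:Ro.from_euler('z',yaw,degrees=True).as_matrix()
def tool(yaw,tilt,spin=0):
    "tool x toward robot, z down, leaned back by tilt; spin about tool z (deg)"
    return RK(yaw)@Ro.from_euler('y',180,degrees=True).as_matrix()@Ro.from_euler('y',-tilt,degrees=True).as_matrix()@Ro.from_euler('z',spin,degrees=True).as_matrix()
def pose():
    s=r.get_state(); return np.array(s["tcp_pos"]),Ro.from_euler('xyz',s["eef_rot"],degrees=True).as_matrix()
def plan(p1,R1,N,fing=1,start=None):
    import json
    p,R=start or pose(); R0=R; rv=Ro.from_matrix(R.T@R1).as_rotvec(); p0=p; rows=[]
    for i in range(1,N+1):
        pn=p0+(p1-p0)*i/N
        s=np.round(R.T@(pn-p)/.15,3); Rn=R0@Ro.from_rotvec(rv*i/N).as_matrix()
        w=np.round(Ro.from_matrix(R.T@Rn).as_rotvec()/.08,3)
        p=p+R@s*.15; R=R@Ro.from_rotvec(w*.08).as_matrix()
        rows.append({"slide":(s+0.).tolist(),"delta_rot":(w+0.).tolist(),"fingers":fing})
        assert np.linalg.norm(s)<=.416 and np.abs(w).max()<=1,(s,w)
    print(json.dumps(rows)); return p,R
E
python3 - <<'E'
from h import *
np.set_printoptions(precision=3,suppress=True)
L=lambda f:pickle.load(open(f+".pkl","rb"))
a=L("scene0");b=L("side0");k=512/800
print(tri(a,np.array([[335,150],[510,150],[610,160]])*k,b,np.array([[230,85],[235,230],[290,35]])*k))
print(tri(a,np.array([[335,150]])*k,b,np.array([[237,232]])*k))
print(r.capture("wrist")["T_tool_cam"])
T=tool(-5.6,0); s=plan(np.array([.28,-.45,.40]),T,8)
s=plan(np.array([.44,-.03,.40]),tool(-5.6,30),8,start=s)
E
```

```text
[[ 0.672  0.155  0.464  0.153]
 [ 0.831 -0.133  0.306  0.171]
 [ 0.705 -0.412  0.458  0.062]]
[[0.705 0.201 0.383 0.015]]
[[-0.001 -0.964 -0.265  0.071]
 [ 1.    -0.001 -0.     0.   ]
 [-0.    -0.265  0.964 -0.183]
 [ 0.     0.     0.     1.   ]]
[{"slide": [-0.12, 0.137, -0.165], "delta_rot": [0.002, -0.001, 0.593], "fingers": 1}, {"slide": [-0.113, 0.143, -0.165], "delta_rot": [0.002, 0.0, 0.593], "fingers": 1}, {"slide": [-0.106, 0.148, -0.165], "delta_rot": [0.002, -0.001, 0.593], "fingers": 1}, {"slide": [-0.1, 0.153, -0.166], "delta_rot": [0.002, 0.0, 0.592], "fingers": 1}, {"slide": [-0.091, 0.157, -0.165], "delta_rot": [0.001, 0.0, 0.593], "fingers": 1}, {"slide": [-0.085, 0.162, -0.165], "delta_rot": [0.002, -0.001, 0.593], "fingers": 1}, {"slide": [-0.076, 0.165, -0.165], "delta_rot": [0.002, -0.001, 0.593], "fingers": 1}, {"slide": [-0.069, 0.169, -0.166], "delta_rot": [0.002, 0.0, 0.593], "fingers": 1}]
[{"slide": [-0.099, 0.361, 0.0], "delta_rot": [0.0, -0.818, 0.0], "fingers": 1}, {"slide": [-0.098, 0.362, 0.007], "delta_rot": [0.0, -0.818, 0.0], "fingers": 1}, {"slide": [-0.098, 0.361, 0.012], "delta_rot": [0.0, -0.818, 0.0], "fingers": 1}, {"slide": [-0.096, 0.361, 0.02], "delta_rot": [0.0, -0.819, 0.0], "fingers": 1}, {"slide": [-0.095, 0.362, 0.025], "delta_rot": [0.0, -0.818, 0.0], "fingers": 1}, {"slide": [-0.094, 0.361, 0.032], "delta_rot": [0.0, -0.818, 0.0], "fingers": 1}, {"slide": [-0.091, 0.361, 0.038], "delta_rot": [0.0, -0.818, 0.0], "fingers": 1}, {"slide": [-0.088, 0.361, 0.043], "delta_rot": [0.0, -0.818, 0.0], "fingers": 1}]
```

Request:
play_rows --rows '[{"slide": [-0.12,0.137,-0.165],"delta_rot": [0,0,0.593],"fingers": 1},{"slide": [-0.113,0.143,-0.165],"delta_rot": [0,0,0.593],"fingers": 1},{"slide": [-0.106,0.148,-0.165],"delta_rot": [0,0,0.593],"fingers": 1},{"slide": [-0.1,0.153,-0.165],"delta_rot": [0,0,0.593],"fingers": 1},{"slide": [-0.091,0.157,-0.165],"delta_rot": [0,0,0.593],"fingers": 1},{"slide": [-0.085,0.162,-0.165],"delta_rot": [0,0,0.593],"fingers": 1},{"slide": [-0.076,0.165,-0.165],"delta_rot": [0,0,0.593],"fingers": 1},{"slide": [-0.069,0.169,-0.165],"delta_rot": [0,0,0.593],"fingers": 1}]'

```text
time_s: 1.15
tcp_pos: [0.2802, -0.4492, 0.401]
eef_rot: [180.0, -0.0, 174.3]
contact_force: [0.9, 0.0, 0.1]
gripper_width: 0.0876
gripper_force: 0.0
```

Request:
play_rows --rows '[{"slide": [-0.099,0.361,0],"delta_rot": [0,-0.818,0],"fingers": 1},{"slide": [-0.098,0.361,0.007],"delta_rot": [0,-0.818,0],"fingers": 1},{"slide": [-0.098,0.361,0.012],"delta_rot": [0,-0.818,0],"fingers": 1},{"slide": [-0.096,0.361,0.02],"delta_rot": [0,-0.818,0],"fingers": 1},{"slide": [-0.095,0.361,0.025],"delta_rot": [0,-0.818,0],"fingers": 1},{"slide": [-0.094,0.361,0.032],"delta_rot": [0,-0.818,0],"fingers": 1},{"slide": [-0.091,0.361,0.038],"delta_rot": [0,-0.818,0],"fingers": 1},{"slide": [-0.088,0.361,0.043],"delta_rot": [0,-0.818,0],"fingers": 1}]'

```text
time_s: 2.15
tcp_pos: [0.4334, -0.0492, 0.3999]
eef_rot: [-179.8, 28.7, 174.3]
contact_force: [2.0, -0.7, -0.4]
gripper_width: 0.0879
gripper_force: 0.0
```

Request:
play_rows --rows '[{"slide": [0,0,0],"delta_rot": [0,0,0],"fingers": 1},{"slide": [0,0,0],"delta_rot": [0,0,0],"fingers": 1}]'

```text
time_s: 2.4
tcp_pos: [0.4332, -0.0499, 0.3992]
eef_rot: [-179.7, 28.5, 174.6]
contact_force: [0.4, -0.3, -0.4]
gripper_width: 0.0875
gripper_force: 0.0
```

```bash
python3 - <<'E'
from h import *
c=cap("wrist","w1"); print(r.get_state()["tcp_pos"],r.get_state()["eef_rot"])
cv2.imwrite("pics/v3.png",cv2.resize(c["image"],(800,600),interpolation=2))
E
```

```text
[ 0.43326425 -0.0510285   0.39943828] [-179.67934912   28.4622453   174.36618804]
```

View pics/v3.png

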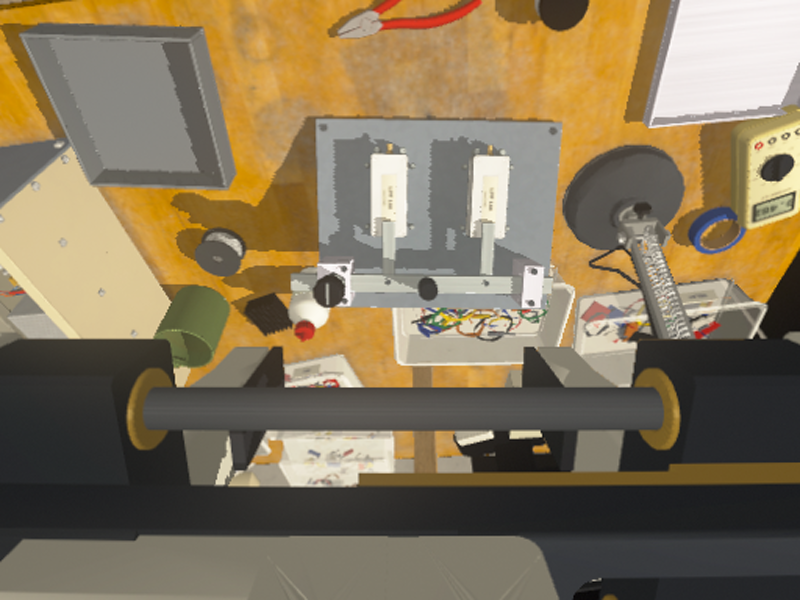

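```bash
python3 - <<'E'
from h import *
c=cv2.imread("pics/w1.png")
cv2.imwrite("pics/v4.png",cv2.resize(c[65:205,180:370],None,fx=4,fy=4,interpolation=cv2.INTER_CUBIC))
E
```

```text
(no output)
```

View pics/v4.png

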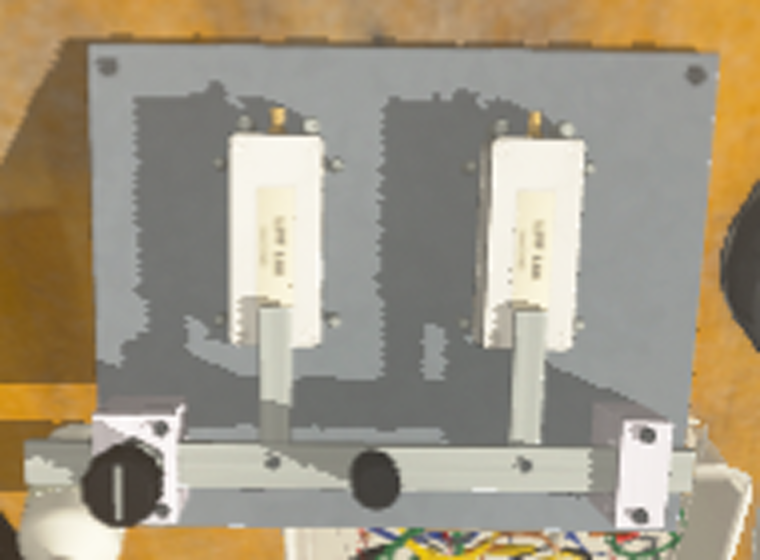

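```bash
python3 - <<'E'
from h import *
np.set_printoptions(precision=4,suppress=True)
L=lambda f:pickle.load(open(f+".pkl","rb"))
a=L("scene0");b=L("side0");w=L("w1")
o=lambda P:np.array(P)/4+[179.6,64.6]
lid=[[230,135],[323,137],[320,347],[230,345],[493,139],[584,140],[577,350],[484,348]]
O=np.array([.565,-.02,0]);yaw=-5.6
for i in range(6):
    R=RK(yaw);n=R@[-.5,0,.866];D=O+[0,0,.052]
    X=onplane(w,o(lid),D+n*.034,n)
    v=X[4:].mean(0)-X[:4].mean(0); yaw=np.degrees(np.arctan2(-v[0],v[1]))
    c=X.mean(0)-n*.034; 
    up=R@[.866,0,.5]; O=O+up*((c-D)@up)/1; O[2]=0; O[:2]=c[:2] if False else O[:2]
    O=O+R@[0,1,0]*((c-O)@(R@[0,1,0]))
    # slide error along slope appears horizontally: 
    if i==5: print(O,yaw,(c-D)@up,np.linalg.norm(v),"len",np.linalg.norm(X[0]-X[3]),np.linalg.norm(X[0]-X[1]))
rk=lambda x:(x-O)@RK(yaw)
y1,y2=X[:4].mean(0),X[4:].mean(0)
R=RK(yaw);n=R@[-.5,0,.866];up=R@[.866,0,.5];yy=R[:,1]
def dk(x): d=x-D; return np.array([d@up,d@yy,d@n])
K=onplane(w,o([[123,483]]),D+n*.0977,n)[0];G=onplane(w,o([[374,480]]),D+n*.082,n)[0]
for m,x in(("lidR",y1),("lidL",y2),("knobtop",K),("gripTop",G)):print(m,x,dk(x))
k=.64
tb=tri(a,np.array([[456,276],[418,271]])*k,b,np.array([[354,241],[341,281]])*k)
for t in tb:print(dk(t[:3]))
print("corners",[dk(x) for x in onplane(w,o([[88,43],[719,55],[685,527],[96,525]]),D,n)])
for X,m in((K,"knob"),(G,"grip"),(y1,"lidR"),(y2,"lidL")):
    print(m,proj(a,X)/k,proj(b,X)/k)
q=lambda P:np.array(P)*k
print("bin",onz(w,q([[23,27],[203,27],[235,186],[92,186]]),.04))
print("tray far",onz(w,q([[644,126],[683,0]]),.018))
print("flux",onz(w,q([[563,8]]),.034),"spool",onz(w,q([[222,245]]),.016))
E
```

```text
[ 0.577  -0.0256  0.    ] -6.269158137483594 1.290233055208592e-05 0.11120625212295054 len 0.08820337948034518 0.03913350003611673
lidR [ 0.554  -0.079   0.0815] [ 0.     -0.0556  0.034 ]
lidL [0.5661 0.0315 0.0815] [0.     0.0556 0.034 ]
knobtop [ 0.595  -0.142   0.1825] [ 0.0918 -0.1137  0.0977]
gripTop [ 0.6147 -0.0435  0.1695] [ 0.093  -0.0137  0.082 ]
[ 0.0938 -0.1186  0.0866]
[ 0.0933 -0.0169  0.0644]
corners [array([-0.0846, -0.1398, -0.    ]), array([-0.0832,  0.1393, -0.    ]), array([ 0.133 ,  0.1424, -0.    ]), array([ 0.1352, -0.1429, -0.    ])]
knob [[452.5685 272.816 ]] [[357.4687 238.5529]]
grip [[414.4146 266.0959]] [[345.0733 274.5122]]
lidR [[416.6979 316.9803]] [[382.6885 302.7376]]
lidL [[374.7356 303.7624]] [[376.5411 341.8615]]
bin [[ 0.3618 -0.4058  0.04  ]
 [ 0.3809 -0.2348  0.04  ]
 [ 0.5479 -0.2626  0.04  ]
 [ 0.5305 -0.4339  0.04  ]]
tray far [[0.5296 0.2117 0.018 ]
 [0.4065 0.2179 0.018 ]]
flux [[0.3996 0.1009 0.034 ]] spool [[ 0.6484 -0.3236  0.016 ]]
```

```bash
cat >> h.py <<'E'
YAW=-6.27; O=np.array([.577,-.0256,0]); RR=RK(YAW); N_=RR@[-.5,0,np.sqrt(.75)]; UP=RR@[np.sqrt(.75),0,.5]; YY=RR[:,1]; D=O+[0,0,.052]
def dkp(u,y,h): return D+u*UP+y*YY+h*N_
def dk(x): d=np.asarray(x)-D; return np.array([d@UP,d@YY,d@N_])
E
python3 - <<'E'
from h import *
np.set_printoptions(precision=4,suppress=True)
print(r.get_state()["joints"])
s=plan(dkp(.0925,-.1145,.135),tool(YAW,30),6,.14)
s=plan(dkp(.0925,-.1145,.0747),tool(YAW,30),3,.14,start=s)
E
```

```text
[  39.6193  -29.9253  -34.7102   21.9789  -66.1905 -140.9019]
[{"slide": [-0.051, -0.082, 0.261], "delta_rot": [0.0, -0.056, 0.02], "fingers": 0.14}, {"slide": [-0.05, -0.082, 0.261], "delta_rot": [-0.001, -0.056, 0.021], "fingers": 0.14}, {"slide": [-0.048, -0.082, 0.261], "delta_rot": [0.0, -0.056, 0.02], "fingers": 0.14}, {"slide": [-0.048, -0.082, 0.262], "delta_rot": [0.0, -0.055, 0.02], "fingers": 0.14}, {"slide": [-0.047, -0.082, 0.262], "delta_rot": [-0.001, -0.056, 0.021], "fingers": 0.14}, {"slide": [-0.045, -0.082, 0.262], "delta_rot": [0.0, -0.056, 0.02], "fingers": 0.14}]
[{"slide": [0.0, 0.0, 0.134], "delta_rot": [0.0, 0.0, 0.0], "fingers": 0.14}, {"slide": [0.0, 0.0, 0.134], "delta_rot": [0.0, 0.0, 0.0], "fingers": 0.14}, {"slide": [0.0, 0.0, 0.134], "delta_rot": [0.0, 0.0, 0.0], "fingers": 0.14}]
```

```bash
python3 - <<'E'
from h import *
s=plan(dkp(.0925,-.1145,.135),tool(YAW,30,-63),15,.14)
E
```

```text
[{"slide": [-0.02, -0.033, 0.104], "delta_rot": [0.012, -0.02, -0.908], "fingers": 0.14}, {"slide": [-0.018, -0.034, 0.105], "delta_rot": [0.012, -0.02, -0.908], "fingers": 0.14}, {"slide": [-0.015, -0.035, 0.104], "delta_rot": [0.012, -0.02, -0.908], "fingers": 0.14}, {"slide": [-0.012, -0.036, 0.105], "delta_rot": [0.013, -0.02, -0.908], "fingers": 0.14}, {"slide": [-0.01, -0.037, 0.104], "delta_rot": [0.012, -0.02, -0.909], "fingers": 0.14}, {"slide": [-0.006, -0.037, 0.105], "delta_rot": [0.012, -0.021, -0.908], "fingers": 0.14}, {"slide": [-0.004, -0.038, 0.105], "delta_rot": [0.012, -0.02, -0.908], "fingers": 0.14}, {"slide": [-0.001, -0.038, 0.104], "delta_rot": [0.012, -0.02, -0.908], "fingers": 0.14}, {"slide": [0.002, -0.037, 0.105], "delta_rot": [0.012, -0.02, -0.908], "fingers": 0.14}, {"slide": [0.005, -0.037, 0.105], "delta_rot": [0.012, -0.02, -0.908], "fingers": 0.14}, {"slide": [0.008, -0.037, 0.105], "delta_rot": [0.013, -0.02, -0.908], "fingers": 0.14}, {"slide": [0.011, -0.035, 0.105], "delta_rot": [0.012, -0.02, -0.908], "fingers": 0.14}, {"slide": [0.013, -0.035, 0.104], "delta_rot": [0.012, -0.02, -0.908], "fingers": 0.14}, {"slide": [0.016, -0.034, 0.105], "delta_rot": [0.012, -0.02, -0.908], "fingers": 0.14}, {"slide": [0.019, -0.032, 0.105], "delta_rot": [0.012, -0.021, -0.909], "fingers": 0.14}]
```

Request:
play_rows --rows '[{"slide": [-0.02,-0.033,0.105],"delta_rot": [0.012,-0.02,-0.908],"fingers": 0.14},{"slide": [-0.018,-0.034,0.105],"delta_rot": [0.012,-0.02,-0.908],"fingers": 0.14},{"slide": [-0.015,-0.035,0.105],"delta_rot": [0.012,-0.02,-0.908],"fingers": 0.14},{"slide": [-0.012,-0.036,0.105],"delta_rot": [0.012,-0.02,-0.908],"fingers": 0.14},{"slide": [-0.01,-0.037,0.105],"delta_rot": [0.012,-0.02,-0.908],"fingers": 0.14},{"slide": [-0.006,-0.037,0.105],"delta_rot": [0.012,-0.02,-0.908],"fingers": 0.14},{"slide": [-0.004,-0.038,0.105],"delta_rot": [0.012,-0.02,-0.908],"fingers": 0.14}]'

```text
time_s: 3.32
tcp_pos: [0.5008, -0.0962, 0.3126]
eef_rot: [-164.3, 24.9, -153.4]
contact_force: [-0.8, 0.4, -0.1]
gripper_width: 0.0497
gripper_force: 0.0
```

Request:
play_rows --rows '[{"slide": [-0.001,-0.038,0.105],"delta_rot": [0.012,-0.02,-0.908],"fingers": 0.14},{"slide": [0.002,-0.037,0.105],"delta_rot": [0.012,-0.02,-0.908],"fingers": 0.14},{"slide": [0.005,-0.037,0.105],"delta_rot": [0.012,-0.02,-0.908],"fingers": 0.14},{"slide": [0.008,-0.037,0.105],"delta_rot": [0.012,-0.02,-0.908],"fingers": 0.14},{"slide": [0.011,-0.035,0.105],"delta_rot": [0.012,-0.02,-0.908],"fingers": 0.14},{"slide": [0.013,-0.035,0.105],"delta_rot": [0.012,-0.02,-0.908],"fingers": 0.14},{"slide": [0.016,-0.034,0.105],"delta_rot": [0.012,-0.02,-0.908],"fingers": 0.14},{"slide": [0.019,-0.032,0.105],"delta_rot": [0.012,-0.02,-0.908],"fingers": 0.14}]'

```text
time_s: 4.32
tcp_pos: [0.5774, -0.1448, 0.2139]
eef_rot: [-152.8, 13.0, -120.3]
contact_force: [-0.3, 1.5, -0.5]
gripper_width: 0.0498
gripper_force: 0.0
```

```bash
python3 - <<'E'
from h import *
np.set_printoptions(precision=4,suppress=True)
c=cap("wrist","w2"); st=r.get_state(); print(st["joints"],dk(st["tcp_pos"]))
X=dkp(.0925,-.1145,.0977); print(proj(c,X))
g=c["image"].max(2); p=proj(c,X)[0].astype(int); m=(g<70).astype(np.uint8)
nn,l,ss,ce=cv2.connectedComponentsWithStats(m); print([(ss[i],ce[i]) for i in range(1,nn) if ss[i][4]>150])
x0,y0=max(p[0]-80,0),max(p[1]-70,0)
cv2.imwrite("pics/v5.png",cv2.resize(c["image"][y0:y0+140,x0:x0+160],None,fx=4,fy=4,interpolation=2)); print(x0,y0)
s=plan(dkp(.0925,-.1145,.0747),tool(YAW,30,-63),3,.14)
E
```

```text
[  9.2053  -4.6772 -43.1183  19.6828 -23.9047 -58.5968] [ 0.0917 -0.1186  0.1318]
[[260.9071 207.8994]]
[(array([151,  83,  35,  33, 449], dtype=int32), array([166.9889,  96.4855])), (array([ 342,  217,  148,   85, 8890], dtype=int32), array([419.6278, 260.6258])), (array([302, 222,  18,  26, 302], dtype=int32), array([308.3974, 237.0166])), (array([    0,   230,   512,   129, 26039], dtype=int32), array([202.5967, 308.8179])), (array([295, 275,  30,  27, 649], dtype=int32), array([309.319 , 286.9615])), (array([ 366,  369,   94,   15, 1263], dtype=int32), array([414.8068, 376.3215]))]
180 137
[{"slide": [-0.01, 0.002, 0.127], "delta_rot": [0.002, -0.019, 0.002], "fingers": 0.14}, {"slide": [-0.009, 0.003, 0.127], "delta_rot": [0.002, -0.018, 0.001], "fingers": 0.14}, {"slide": [-0.009, 0.002, 0.126], "delta_rot": [0.001, -0.019, 0.002], "fingers": 0.14}]
```

View pics/v5.png

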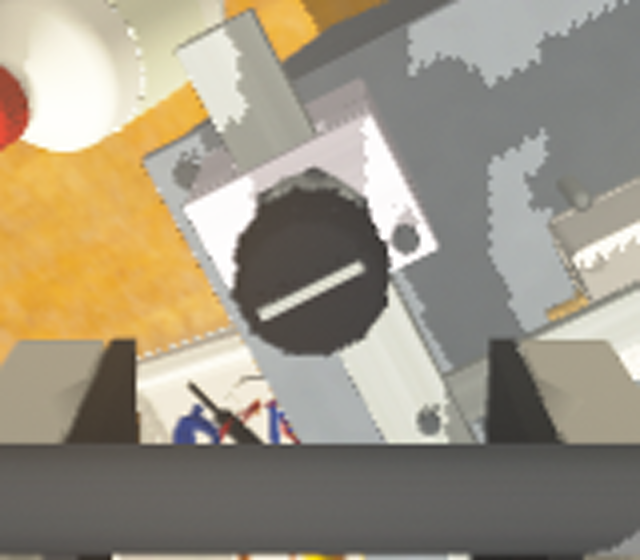

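```bash
python3 - <<'E'
from h import *
np.set_printoptions(precision=4,suppress=True)
c=pickle.load(open("w2.pkl","rb"))
X=onplane(c,[[257.6,209.6]],D+N_*.0977,N_)[0];k=dk(X);print(k)
s=plan(dkp(k[0],k[1],.0747),tool(YAW,30,-63),3,.14)
E
```

```text
[ 0.0954 -0.1144  0.0977]
[{"slide": [-0.013, -0.003, 0.127], "delta_rot": [0.002, -0.019, 0.002], "fingers": 0.14}, {"slide": [-0.012, -0.004, 0.127], "delta_rot": [0.002, -0.018, 0.001], "fingers": 0.14}, {"slide": [-0.012, -0.003, 0.126], "delta_rot": [0.001, -0.019, 0.002], "fingers": 0.14}]
```

Request:
play_rows --rows '[{"slide": [-0.012,-0.001,0.126],"delta_rot": [0,-0.02,0],"fingers": 0.14},{"slide": [-0.012,-0.001,0.126],"delta_rot": [0,-0.02,0],"fingers": 0.14},{"slide": [-0.012,-0.001,0.126],"delta_rot": [0,-0.02,0],"fingers": 0.14},{"slide": [0,0,0],"delta_rot": [0,0,0],"fingers": 0.14}]'

```text
time_s: 4.88
tcp_pos: [0.6077, -0.1424, 0.1652]
eef_rot: [-152.9, 13.3, -120.3]
contact_force: [0.3, -0.5, 0.1]
gripper_width: 0.0503
gripper_force: 0.0
```

Request:
play_rows --rows '[{"slide": [0,0,0],"delta_rot": [0,0,0],"fingers": -1},{"slide": [0,0,0],"delta_rot": [0,0,0],"fingers": -1},{"slide": [0,0,0],"delta_rot": [0,0,0],"fingers": -1},{"slide": [0,0,0],"delta_rot": [0,0,0],"fingers": -1}]' --squeeze 45

```text
time_s: 5.38
tcp_pos: [0.6089, -0.1387, 0.1672]
eef_rot: [-152.7, 13.4, -119.9]
contact_force: [0.3, -0.4, -0.5]
gripper_width: 0.0155
gripper_force: 0.0
```

```bash
python3 - <<'E'
from h import *
st=r.get_state();print(dk(st["tcp_pos"]),st["contact_force"],st["gripper_width"],st["gripper_force"],st["moment"])
E
```

```text
[ 0.0957452  -0.10898422  0.07777114] [ 0.29532534 -0.36624783 -0.53918398] 0.015474107454702395 0.0 [ 0.27196916  1.66619525 -0.01672539]
```

```bash
python3 - <<'E'
from h import *
c=cap("wrist","w3"); s=cap("scene","s3");d=cap("side","d3")
im=np.hstack([cv2.resize(c["image"][120:260,180:340],(400,350)),cv2.resize(s["image"][140:220,240:330],(400,350))])
im2=np.hstack([cv2.resize(d["image"][120:200,170:260],(400,240)),np.zeros((240,400,3),np.uint8)])
cv2.imwrite("pics/v6.png",np.vstack([im,im2]))
st=r.get_state();print(st["gripper_width"],st["gripper_force"],st["time_s"],st["moment"])
E
```

```text
0.0040185128539158566 0.0 5.525 [0.21221241 1.71432181 0.04642826]
```

View pics/v6.png

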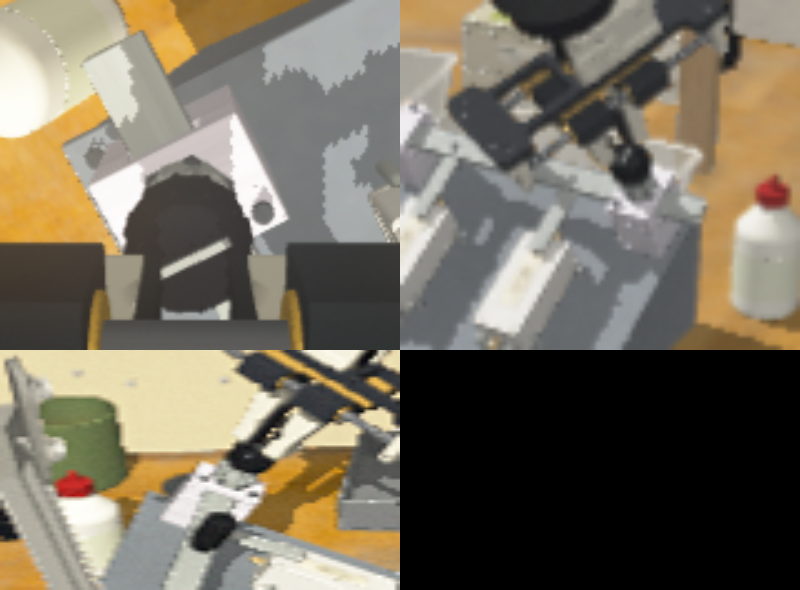

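```bash
python3 - <<'E'
from h import *
np.set_printoptions(precision=4,suppress=True)
L=lambda f:pickle.load(open(f+".pkl","rb"))
p,R=pose(); print(dk(p),"pre",dk([0.6077,-0.1424,0.1652]))
for f in("w3","s3","d3","w2"):
    c=L(f); print(f,"tcp",proj(c,p),"grasp",proj(c,p-R[:,2]*.019),"knobtop",proj(c,dkp(.0925,-.1145,.0977)))
c=L("w3");print("knob from w3",dk(onplane(c,[[258,223.2]],D+N_*.0977,N_)[0]))
# multi-view triangulation of knob top: w1,w2,w3 centre
A=[];B=[]
for f,px in(("w1",[123/4+179.6,483/4+64.6]),("w2",[257.6,209.6]),("w3",[258,223.2])):
    o,d=ray(L(f),[px]);M=np.eye(3)-np.outer(d[0],d[0]);A.append(M);B.append(M@o)
X=np.linalg.lstsq(sum(A),sum(B),rcond=None)[0];print("tri",dk(X))
o=L("w3"); v=np.zeros(3); print(R[:,2],N_)
E
```

```text
[ 0.0955 -0.109   0.0775] pre [ 0.0941 -0.1127  0.0764]
w3 tcp [[258.788  219.8314]] grasp [[258.8634 231.2845]] knobtop [[259.184  222.3538]]
s3 tcp [[290.2359 177.0683]] grasp [[288.9889 173.6282]] knobtop [[289.9582 174.4858]]
d3 tcp [[224.2821 158.2   ]] grasp [[227.2016 153.225 ]] knobtop [[228.5756 152.4254]]
w2 tcp [[260.5048 207.3767]] grasp [[260.6741 214.8944]] knobtop [[260.9071 207.8994]]
knob from w3 [ 0.0934 -0.1143  0.0977]
tri [ 0.0939 -0.1139  0.0956]
[ 0.4997 -0.0502 -0.8648] [-0.497   0.0546  0.866 ]
```

```bash
python3 - <<'E'
from h import *
c=cap("wrist","w4"); s=cap("scene","s4");d=cap("side","d4")
z=lambda i,a,b,w,h,W,H:cv2.resize(i[b:b+h,a:a+w],(W,H),interpolation=cv2.INTER_CUBIC)
cv2.imwrite("pics/v7.png",np.vstack([z(c["image"],210,160,100,75,400,300),z(s["image"],260,135,60,45,400,300)]) if 0 else np.hstack([z(c["image"],205,165,100,150,400,600),np.vstack([z(s["image"],260,145,60,45,400,300),z(d["image"],200,130,60,45,400,300)])]))
st=r.get_state();print(st["gripper_width"],st["gripper_force"],dk(st["tcp_pos"]),st["contact_force"])
E
```

```text
0.0005960814947213423 0.0 [ 0.09542154 -0.10904969  0.07735783] [ 1.11245262  0.01305936 -0.45736995]
```

View pics/v7.png

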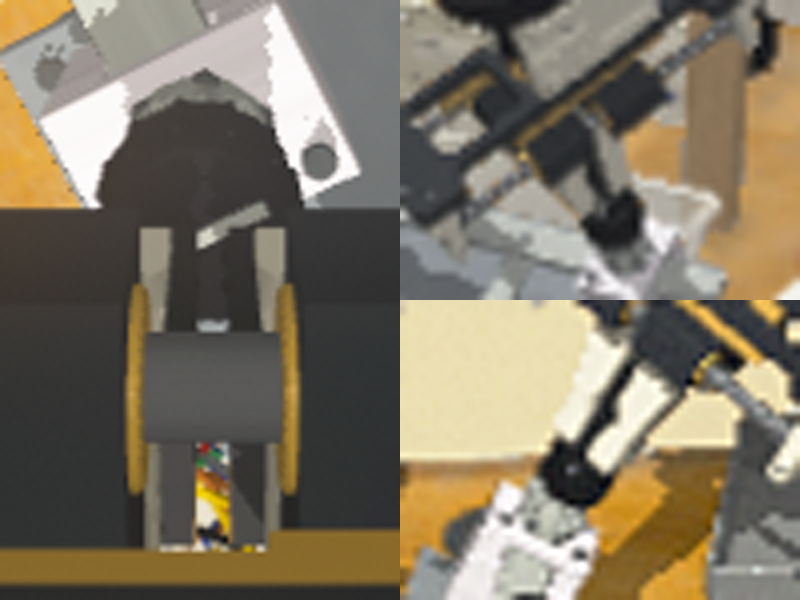

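```bash
python3 - <<'E'
from h import *
p,R=pose(); s=plan(dkp(.0937,-.1141,dk(p)[2]),tool(YAW,30,-63),3,.14)
s=plan(dkp(.0937,-.1141,.062),tool(YAW,30,-63),3,.14,start=s)
E
```

```text
[{"slide": [0.012, -0.002, 0.0], "delta_rot": [0.0, 0.021, 0.002], "fingers": 0.14}, {"slide": [0.011, -0.001, 0.0], "delta_rot": [0.0, 0.022, 0.003], "fingers": 0.14}, {"slide": [0.012, -0.002, 0.0], "delta_rot": [0.001, 0.021, 0.002], "fingers": 0.14}]
[{"slide": [0.0, 0.0, 0.034], "delta_rot": [0.0, 0.0, 0.0], "fingers": 0.14}, {"slide": [0.0, 0.0, 0.034], "delta_rot": [0.0, 0.0, 0.0], "fingers": 0.14}, {"slide": [0.0, 0.0, 0.034], "delta_rot": [0.0, 0.0, 0.0], "fingers": 0.14}]
```

Request:
play_rows --rows '[{"slide": [0.012,-0.002,0],"delta_rot": [0,0.02,0],"fingers": 0.14},{"slide": [0.012,-0.002,0],"delta_rot": [0,0.02,0],"fingers": 0.14},{"slide": [0.012,-0.002,0],"delta_rot": [0,0.02,0],"fingers": 0.14},{"slide": [0,0,0],"delta_rot": [0,0,0],"fingers": 0.14},{"slide": [0,0,0.034],"delta_rot": [0,0,0],"fingers": 0.14},{"slide": [0,0,0.034],"delta_rot": [0,0,0],"fingers": 0.14},{"slide": [0,0,0.034],"delta_rot": [0,0,0],"fingers": 0.14},{"slide": [0,0,0],"delta_rot": [0,0,0],"fingers": 0.14}]'

```text
time_s: 6.68
tcp_pos: [0.614, -0.1451, 0.1517]
eef_rot: [-152.8, 13.1, -120.1]
contact_force: [-0.4, -0.7, -0.3]
gripper_width: 0.05
gripper_force: 0.0
```

```bash
python3 - <<'E'
from h import *
p,R=pose(); c=cap("wrist","w5");print(dk(p),r.get_state()["gripper_width"])
im=c["image"]; print(proj(c,p),proj(c,dkp(.0937,-.1141,.0977)))
s=cap("scene","s5");d=cap("side","d5")
z=lambda i,a,b,w,h,W,H:cv2.resize(i[b:b+h,a:a+w],(W,H),interpolation=cv2.INTER_CUBIC)
cv2.imwrite("pics/v8.png",np.hstack([z(c["image"],200,150,120,120,400,400),np.vstack([z(s["image"],260,145,60,45,400,300),z(d["image"],200,130,60,45,400,300)])[:400] if 0 else z(d["image"],200,130,60,60,400,400)]))
E
```

```text
[ 0.09299746 -0.11474769  0.06138137] 0.0499668274252702
[[258.47594426 220.12952655]] [[258.0530731  245.83522221]]
```

View pics/v8.png

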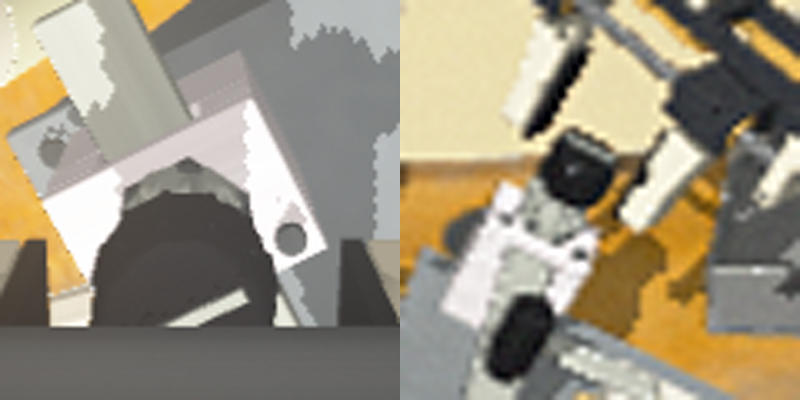

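Request:
play_rows --rows '[{"slide": [0,0,0.024],"delta_rot": [0,0,0],"fingers": 0.14},{"slide": [0,0,0.023],"delta_rot": [0,0,0],"fingers": 0.14},{"slide": [0,0,0],"delta_rot": [0,0,0],"fingers": -1},{"slide": [0,0,0],"delta_rot": [0,0,0],"fingers": -1},{"slide": [0,0,0],"delta_rot": [0,0,0],"fingers": -1},{"slide": [0,0,0],"delta_rot": [0,0,0],"fingers": -1}]' --squeeze 45

```text
time_s: 7.58
tcp_pos: [0.6186, -0.1455, 0.1472]
eef_rot: [-152.7, 13.2, -120.1]
contact_force: [3.8, -4.4, -1.2]
gripper_width: 0.0297
gripper_force: 44.9
```

```bash
python3 - <<'E'
from h import *
p,R=pose();st=r.get_state();print(dk(p),st["gripper_width"],st["gripper_force"],st["contact_force"],st["moment"])
E
```

```text
[ 0.0947478  -0.11469043  0.05527774] 0.029709585851714928 44.931417036568746 [ 3.82285043 -4.39211237 -1.21914283] [-1.14919404  0.65611007 -0.86412572]
```

Request:
play_rows --rows '[{"slide": [0,0,-0.03],"delta_rot": [0,0,0],"fingers": -1},{"slide": [0,0,-0.03],"delta_rot": [0,0,0],"fingers": -1},{"slide": [0,0,-0.027],"delta_rot": [0,0,0],"fingers": -1},{"slide": [0,0,0],"delta_rot": [0,0,0],"fingers": -1},{"slide": [0,0,0],"delta_rot": [0,0,0],"fingers": -1}]'

```text
time_s: 8.2
tcp_pos: [0.6123, -0.1448, 0.1581]
eef_rot: [-152.7, 13.2, -120.1]
contact_force: [13.1, -7.6, -8.0]
gripper_width: 0.0296
gripper_force: 44.9
```

```bash
python3 - <<'E'
from h import *
p,R=pose();st=r.get_state();print(dk(p),st["gripper_width"],st["gripper_force"],st["contact_force"]@N_,st["contact_force"],st["moment"])
E
```

```text
[ 0.0946861  -0.11459987  0.06779993] 0.02957676300025686 44.89090000628494 -13.878643765718163 [13.09996634 -7.57330553 -8.03011759] [-2.14840138 -0.50774981 -1.27387123]
```

Request:
play_rows --rows '[{"slide": [0,0,0],"delta_rot": [0,0,0.94],"fingers": -1},{"slide": [0,0,0],"delta_rot": [0,0,0.94],"fingers": -1},{"slide": [0,0,0],"delta_rot": [0,0,0.94],"fingers": -1},{"slide": [0,0,0],"delta_rot": [0,0,0.94],"fingers": -1},{"slide": [0,0,0],"delta_rot": [0,0,0.94],"fingers": -1},{"slide": [0,0,0],"delta_rot": [0,0,0.94],"fingers": -1},{"slide": [0,0,0],"delta_rot": [0,0,0.94],"fingers": -1},{"slide": [0,0,0],"delta_rot": [0,0,0.94],"fingers": -1}]'

```text
time_s: 9.2
tcp_pos: [0.6125, -0.1451, 0.1583]
eef_rot: [-164.6, 26.1, -154.3]
contact_force: [13.0, -10.7, -7.4]
gripper_width: 0.0294
gripper_force: 44.9
```

Request:
play_rows --rows '[{"slide": [0,0,0],"delta_rot": [0,0,0.94],"fingers": -1},{"slide": [0,0,0],"delta_rot": [0,0,0.94],"fingers": -1},{"slide": [0,0,0],"delta_rot": [0,0,0.94],"fingers": -1},{"slide": [0,0,0],"delta_rot": [0,0,0.94],"fingers": -1},{"slide": [0,0,0],"delta_rot": [0,0,0.94],"fingers": -1},{"slide": [0,0,0],"delta_rot": [0,0,0.94],"fingers": -1},{"slide": [0,0,0],"delta_rot": [0,0,0.94],"fingers": -1},{"slide": [0,0,0],"delta_rot": [0,0,0],"fingers": -1}]'

```text
time_s: 10.2
tcp_pos: [0.6126, -0.1454, 0.1585]
eef_rot: [179.0, 30.1, 171.7]
contact_force: [13.6, -13.7, -7.7]
gripper_width: 0.0296
gripper_force: 44.9
```

```bash
python3 - <<'E'
from h import *
p,R=pose();st=r.get_state();print(dk(p),st["gripper_width"],st["contact_force"]@N_,st["contact_force"],st["moment"])
print("spin",Ro.from_matrix(tool(YAW,30).T@R).as_rotvec(degrees=True),st["joints"])
E
```

```text
[ 0.09522446 -0.11517124  0.06801926] 0.029586789908294026 -14.205532176374891 [ 13.62737614 -13.74906897  -7.71548645] [-3.81114228 -1.34133399 -2.11153564]
spin [ 0.03332878 -0.06998881  1.74100732] [   5.88295786    2.40267847  -47.7899783    30.80963718  -11.95186378
 -132.55869971]
```

Request:
play_rows --rows '[{"slide": [0,0,0.017],"delta_rot": [0,0,0],"fingers": -1},{"slide": [0,0,0.017],"delta_rot": [0,0,0],"fingers": -1},{"slide": [0,0,0],"delta_rot": [0,0,0],"fingers": 0.14},{"slide": [0,0,0],"delta_rot": [0,0,0],"fingers": 0.14},{"slide": [0,0,-0.1],"delta_rot": [0,0,0],"fingers": 0.14},{"slide": [0,0,-0.2],"delta_rot": [0,0,0],"fingers": 0.14},{"slide": [0,0,-0.1],"delta_rot": [0,0,0],"fingers": 0.14},{"slide": [0,0,0],"delta_rot": [0,0,0],"fingers": 0.14}]'

```text
time_s: 11.2
tcp_pos: [0.5846, -0.1408, 0.207]
eef_rot: [179.0, 30.2, 171.9]
contact_force: [0.3, 0.9, 0.7]
gripper_width: 0.0499
gripper_force: 0.0
```

```bash
python3 - <<'E'
from h import *
np.set_printoptions(precision=4,suppress=True)
p,R=pose();c=cap("wrist","w6");print(dk(p),proj(c,dkp(.0937,-.1141,.105)),proj(c,dkp(.093,-.0145,.082)))
cv2.imwrite("pics/v9.png",cv2.resize(c["image"][80:260,150:390],(800,600),interpolation=2))
E
```

```text
[ 0.0949 -0.1137  0.1241] [[256.7563 208.7273]] [[382.3685 194.8496]]
```

View pics/v9.png

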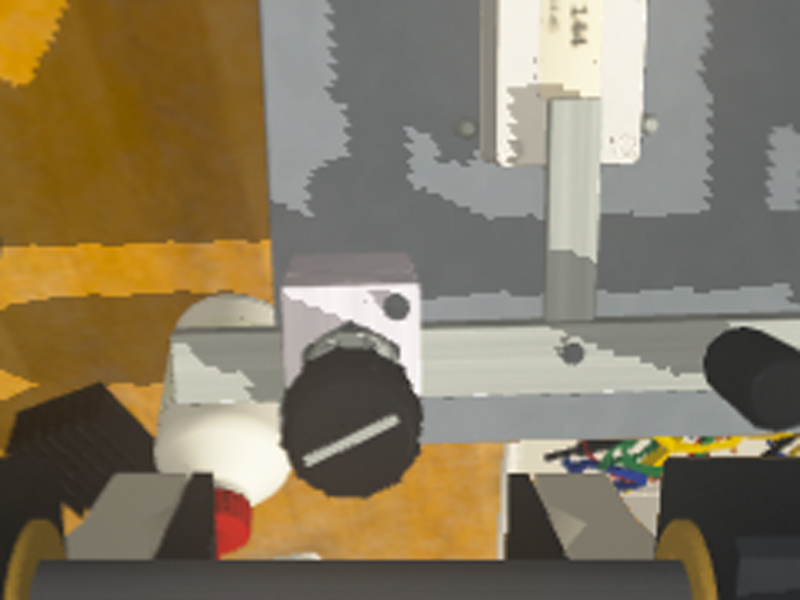

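```bash
python3 - <<'E'
from h import *
np.set_printoptions(precision=4,suppress=True)
c=pickle.load(open("w6.pkl","rb"))
print(dk(onplane(c,[[385,197]],D+N_*.082,N_)[0]), dk(onplane(c,[[150+352*.3,80+422*.3]],D+N_*.105,N_)[0]))
s=plan(dkp(.0945,-.0135,.120),tool(YAW,30),4,-.05)
s=plan(dkp(.0945,-.0135,.049),tool(YAW,30),3,-.05,start=s)
E
```

```text
[ 0.0948 -0.0122  0.082 ] [ 0.0921 -0.1149  0.105 ]
[{"slide": [0.004, 0.167, 0.006], "delta_rot": [0.003, 0.005, -0.087], "fingers": -0.05}, {"slide": [0.003, 0.168, 0.005], "delta_rot": [0.003, 0.005, -0.087], "fingers": -0.05}, {"slide": [0.002, 0.167, 0.006], "delta_rot": [0.003, 0.004, -0.087], "fingers": -0.05}, {"slide": [0.001, 0.168, 0.005], "delta_rot": [0.003, 0.005, -0.087], "fingers": -0.05}]
[{"slide": [0.0, 0.0, 0.158], "delta_rot": [0.0, 0.0, 0.0], "fingers": -0.05}, {"slide": [0.0, 0.0, 0.158], "delta_rot": [0.0, 0.0, 0.0], "fingers": -0.05}, {"slide": [0.0, 0.0, 0.158], "delta_rot": [0.0, 0.0, 0.0], "fingers": -0.05}]
```

Request:
play_rows --rows '[{"slide": [0.003,0.167,0.006],"delta_rot": [0,0,-0.087],"fingers": 0},{"slide": [0.003,0.167,0.006],"delta_rot": [0,0,-0.087],"fingers": 0},{"slide": [0.003,0.167,0.006],"delta_rot": [0,0,-0.087],"fingers": 0},{"slide": [0.001,0.167,0.006],"delta_rot": [0,0,-0.087],"fingers": 0},{"slide": [0,0,0],"delta_rot": [0,0,0],"fingers": 0},{"slide": [0,0,0.158],"delta_rot": [0,0,0],"fingers": 0},{"slide": [0,0,0.1],"delta_rot": [0,0,0],"fingers": 0},{"slide": [0,0,0],"delta_rot": [0,0,0],"fingers": 0}]'

```text
time_s: 12.25
tcp_pos: [0.6152, -0.0457, 0.1664]
eef_rot: [-179.9, 29.8, 173.7]
contact_force: [0.6, -0.5, 0.7]
gripper_width: 0.0439
gripper_force: 0.0
```

```bash
python3 - <<'E'
from h import *
np.set_printoptions(precision=4,suppress=True)
p,R=pose();print(dk(p),Ro.from_matrix(tool(YAW,30).T@R).as_rotvec(degrees=True),r.get_state()["joints"])
E
```

```text
[ 0.092  -0.0158  0.079 ] [0.1059 0.2199 0.0409] [  13.7277    0.4372  -53.1455   50.7507  -12.8015 -157.6184]
```

Request:
play_rows --rows '[{"slide": [-0.014,0.016,0.1],"delta_rot": [0,0,0],"fingers": 0},{"slide": [0,0,0.1],"delta_rot": [0,0,0],"fingers": 0},{"slide": [0,0,0],"delta_rot": [0,0,0],"fingers": -1},{"slide": [0,0,0],"delta_rot": [0,0,0],"fingers": -1},{"slide": [0,0,0],"delta_rot": [0,0,0],"fingers": -1},{"slide": [0,0,0],"delta_rot": [0,0,0],"fingers": -1}]' --squeeze 30

```text
time_s: 13.0
tcp_pos: [0.6336, -0.0438, 0.1471]
eef_rot: [179.9, 29.9, 173.7]
contact_force: [-1.4, -1.4, 3.1]
gripper_width: 0.0177
gripper_force: 30.0
```

```bash
python3 - <<'E'
from h import *
np.set_printoptions(precision=4,suppress=True)
p,R=pose();print(dk(p),r.get_state()["moment"],r.get_state()["joints"])
E
```

```text
[ 0.0981 -0.0119  0.0532] [-0.5212  1.5562 -0.3875] [   3.6428    3.4097  -55.786    74.9667   -5.0601 -173.5932]
```

```bash
python3 - <<'E'
from h import *
np.set_printoptions(precision=4,suppress=True)
a=pickle.load(open("scene0.pkl","rb"));b=pickle.load(open("side0.pkl","rb"));k=.64
print(tri(a,np.array([[515,150],[690,165]])*k,b,np.array([[230,85],[290,35]])*k))
# after opening & retreating 40mm along -z
p,R=pose(); q=p-R[:,2]*.03
s=plan(dkp(.0935,-.0125,.085),tool(YAW,10,-8),8,0,start=(q,R))
s=plan(dkp(.0935,-.0125,.051),tool(YAW,10,-8),2,0,start=s)
E
```

```text
[[ 0.785  -0.2036  0.4263  0.0472]
 [ 0.7281 -0.5479  0.4469  0.0372]]
[{"slide": [0.004, 0.0, -0.001], "delta_rot": [-0.037, 0.541, -0.218], "fingers": 0}, {"slide": [0.004, -0.001, -0.002], "delta_rot": [-0.036, 0.54, -0.217], "fingers": 0}, {"slide": [0.004, 0.0, -0.001], "delta_rot": [-0.037, 0.541, -0.218], "fingers": 0}, {"slide": [0.004, 0.0, -0.001], "delta_rot": [-0.037, 0.541, -0.217], "fingers": 0}, {"slide": [0.004, -0.001, -0.001], "delta_rot": [-0.036, 0.54, -0.218], "fingers": 0}, {"slide": [0.004, 0.0, 0.0], "delta_rot": [-0.037, 0.541, -0.217], "fingers": 0}, {"slide": [0.004, 0.0, -0.001], "delta_rot": [-0.037, 0.541, -0.218], "fingers": 0}, {"slide": [0.004, 0.0, 0.0], "delta_rot": [-0.037, 0.54, -0.218], "fingers": 0}]
[{"slide": [-0.038, -0.005, 0.107], "delta_rot": [0.0, 0.0, 0.0], "fingers": 0}, {"slide": [-0.039, -0.005, 0.106], "delta_rot": [0.0, 0.0, 0.0], "fingers": 0}]
```

```bash
python3 - <<'E'
from h import *
p,R=pose(); q=p-R[:,2]*.03
s=plan(dkp(.0855,-.0125,.085),tool(YAW,10,-8),6,0,start=(q,R))
s=plan(dkp(.0855,-.0125,.047),tool(YAW,10,-8),2,0,start=s)
E
```

```text
[{"slide": [0.014, -0.001, -0.002], "delta_rot": [-0.049, 0.721, -0.29], "fingers": 0}, {"slide": [0.014, 0.0, -0.001], "delta_rot": [-0.049, 0.721, -0.29], "fingers": 0}, {"slide": [0.014, 0.0, 0.0], "delta_rot": [-0.049, 0.721, -0.29], "fingers": 0}, {"slide": [0.015, 0.001, 0.0], "delta_rot": [-0.049, 0.721, -0.29], "fingers": 0}, {"slide": [0.014, 0.0, 0.002], "delta_rot": [-0.049, 0.72, -0.29], "fingers": 0}, {"slide": [0.014, 0.001, 0.002], "delta_rot": [-0.048, 0.721, -0.291], "fingers": 0}]
[{"slide": [-0.043, -0.006, 0.119], "delta_rot": [0.0, 0.0, 0.0], "fingers": 0}, {"slide": [-0.043, -0.006, 0.119], "delta_rot": [0.0, 0.0, 0.0], "fingers": 0}]
```

Request:
play_rows --rows '[{"slide": [0,0,0],"delta_rot": [0,0,0],"fingers": 0},{"slide": [0,0,0],"delta_rot": [0,0,0],"fingers": 0},{"slide": [0,0,-0.1],"delta_rot": [0,0,0],"fingers": 0},{"slide": [0,0,-0.1],"delta_rot": [0,0,0],"fingers": 0},{"slide": [0,0,0],"delta_rot": [0,0,0],"fingers": 0}]'

```text
time_s: 13.62
tcp_pos: [0.6223, -0.0421, 0.1727]
eef_rot: [180.0, 30.1, 173.8]
contact_force: [-0.0, 0.7, 0.1]
gripper_width: 0.0437
gripper_force: 0.0
```

```bash
python3 - <<'E'
from h import *
np.set_printoptions(precision=4,suppress=True)
p,R=pose();print(dk(p),r.get_state()["joints"])
s=plan(dkp(.0855,-.0125,.085),tool(YAW,10,-8),6,0)
E
```

```text
[ 0.1009 -0.0115  0.0811] [  14.5724    0.5657  -51.9342   49.0097  -13.6261 -156.3951]
[{"slide": [0.017, -0.001, -0.004], "delta_rot": [-0.05, 0.73, -0.287], "fingers": 0}, {"slide": [0.018, -0.001, -0.004], "delta_rot": [-0.05, 0.73, -0.286], "fingers": 0}, {"slide": [0.017, 0.0, -0.002], "delta_rot": [-0.049, 0.73, -0.287], "fingers": 0}, {"slide": [0.018, 0.0, -0.001], "delta_rot": [-0.05, 0.73, -0.286], "fingers": 0}, {"slide": [0.017, 0.0, 0.0], "delta_rot": [-0.05, 0.73, -0.287], "fingers": 0}, {"slide": [0.018, 0.001, 0.0], "delta_rot": [-0.05, 0.73, -0.286], "fingers": 0}]
```

Request:
play_rows --rows '[{"slide": [0.017,-0.001,-0.004],"delta_rot": [-0.05,0.73,-0.287],"fingers": 0},{"slide": [0.017,-0.001,-0.004],"delta_rot": [-0.05,0.73,-0.287],"fingers": 0},{"slide": [0.017,0,-0.002],"delta_rot": [-0.05,0.73,-0.287],"fingers": 0},{"slide": [0.017,0,-0.001],"delta_rot": [-0.05,0.73,-0.287],"fingers": 0},{"slide": [0.017,0,0],"delta_rot": [-0.05,0.73,-0.287],"fingers": 0},{"slide": [0.017,0,0],"delta_rot": [-0.05,0.73,-0.287],"fingers": 0},{"slide": [0,0,0],"delta_rot": [0,0,0],"fingers": 0}]'

```text
time_s: 14.5
tcp_pos: [0.6103, -0.0477, 0.1683]
eef_rot: [-178.2, 10.5, -178.6]
contact_force: [0.1, -0.8, -1.2]
gripper_width: 0.0437
gripper_force: 0.0
```

```bash
python3 - <<'E'
from h import *
np.set_printoptions(precision=4,suppress=True)
p,R=pose();print(dk(p),r.get_state()["joints"])
s=plan(dkp(.0855,-.0125,.047),tool(YAW,10,-8),3,0)
E
```

```text
[ 0.089  -0.0183  0.083 ] [  16.8643    9.5077  -22.5047    6.0969  -48.5332 -109.3306]
[{"slide": [-0.021, 0.011, 0.078], "delta_rot": [-0.038, 0.041, -0.036], "fingers": 0}, {"slide": [-0.021, 0.011, 0.078], "delta_rot": [-0.038, 0.04, -0.036], "fingers": 0}, {"slide": [-0.021, 0.01, 0.077], "delta_rot": [-0.039, 0.041, -0.036], "fingers": 0}]
```

Request:
play_rows --rows '[{"slide": [-0.021,0.01,0.078],"delta_rot": [-0.04,0.04,-0.036],"fingers": 0},{"slide": [-0.021,0.01,0.078],"delta_rot": [-0.04,0.04,-0.036],"fingers": 0},{"slide": [-0.021,0.01,0.078],"delta_rot": [-0.04,0.04,-0.036],"fingers": 0},{"slide": [0,0,0],"delta_rot": [0,0,0],"fingers": 0},{"slide": [0,0,0],"delta_rot": [0,0,0],"fingers": -1},{"slide": [0,0,0],"delta_rot": [0,0,0],"fingers": -1},{"slide": [0,0,0],"delta_rot": [0,0,0],"fingers": -1},{"slide": [0,0,0],"delta_rot": [0,0,0],"fingers": -1}]' --squeeze 30

```text
time_s: 15.5
tcp_pos: [0.6245, -0.0421, 0.1363]
eef_rot: [-178.8, 9.9, -178.0]
contact_force: [-0.7, -0.5, 1.5]
gripper_width: 0.0194
gripper_force: 30.0
```

```bash
python3 - <<'E'
from h import *
np.set_printoptions(precision=4,suppress=True)
p,R=pose();print(dk(p),Ro.from_matrix(tool(YAW,10).T@R).as_rotvec(degrees=True),r.get_state()["joints"])
s=plan(p+YY*.045,R,5,-1)
E
```

```text
[ 0.0846 -0.0113  0.0485] [-0.1881 -0.013  -8.1121] [  16.3994   12.8058  -22.3572    5.127   -45.639  -107.832 ]
[{"slide": [-0.008, 0.059, 0.0], "delta_rot": [0.0, 0.0, 0.0], "fingers": -1}, {"slide": [-0.009, 0.06, 0.0], "delta_rot": [0.0, 0.0, 0.0], "fingers": -1}, {"slide": [-0.008, 0.059, 0.001], "delta_rot": [0.0, 0.0, 0.0], "fingers": -1}, {"slide": [-0.009, 0.06, 0.0], "delta_rot": [0.0, 0.0, 0.0], "fingers": -1}, {"slide": [-0.008, 0.059, 0.0], "delta_rot": [0.0, 0.0, 0.0], "fingers": -1}]
```

Gripped (19.4 mm). Sliding the bar left.

Request:
play_rows --rows '[{"slide": [-0.008,0.059,0],"delta_rot": [0,0,0],"fingers": -1},{"slide": [-0.009,0.059,0],"delta_rot": [0,0,0],"fingers": -1},{"slide": [-0.008,0.059,0],"delta_rot": [0,0,0],"fingers": -1},{"slide": [-0.009,0.059,0],"delta_rot": [0,0,0],"fingers": -1},{"slide": [-0.008,0.055,0],"delta_rot": [0,0,0],"fingers": -1},{"slide": [0,0,0],"delta_rot": [0,0,0],"fingers": -1},{"slide": [0,0,0],"delta_rot": [0,0,0],"fingers": -1},{"slide": [0,0,0],"delta_rot": [0,0,0],"fingers": -1}]'

```text
time_s: 16.5
tcp_pos: [0.6288, -0.0015, 0.1362]
eef_rot: [-178.5, 9.8, -178.1]
contact_force: [3.6, -20.1, 4.2]
gripper_width: 0.0194
gripper_force: 30.0
```

```bash
python3 - <<'E'
from h import *
np.set_printoptions(precision=4,suppress=True)
p,R=pose();print(dk(p))
# release, retreat along tool -z 60mm, then go over right box
q=p-R[:,2]*.06
s=plan(dkp(0,-.0556,.12),tool(YAW,30,0),8,.5,start=(q,R))
E
```

```text
[0.0844 0.0296 0.0485]
[{"slide": [0.096, -0.058, 0.018], "delta_rot": [0.036, -0.547, 0.219], "fingers": 0.5}, {"slide": [0.095, -0.06, 0.015], "delta_rot": [0.037, -0.548, 0.219], "fingers": 0.5}, {"slide": [0.095, -0.061, 0.01], "delta_rot": [0.036, -0.547, 0.219], "fingers": 0.5}, {"slide": [0.094, -0.063, 0.006], "delta_rot": [0.037, -0.548, 0.219], "fingers": 0.5}, {"slide": [0.093, -0.065, 0.003], "delta_rot": [0.036, -0.547, 0.219], "fingers": 0.5}, {"slide": [0.092, -0.066, -0.002], "delta_rot": [0.036, -0.548, 0.219], "fingers": 0.5}, {"slide": [0.091, -0.068, -0.005], "delta_rot": [0.037, -0.547, 0.219], "fingers": 0.5}, {"slide": [0.089, -0.07, -0.009], "delta_rot": [0.036, -0.548, 0.219], "fingers": 0.5}]
```

Request:
play_rows --rows '[{"slide": [0,0,0],"delta_rot": [0,0,0],"fingers": 0.14},{"slide": [0,0,0],"delta_rot": [0,0,0],"fingers": 0.14},{"slide": [0,0,-0.2],"delta_rot": [0,0,0],"fingers": 0.14},{"slide": [0,0,-0.2],"delta_rot": [0,0,0],"fingers": 0.14}]'

```text
time_s: 17.0
tcp_pos: [0.6182, 0.0036, 0.1947]
eef_rot: [-178.8, 9.8, -178.0]
contact_force: [0.5, -0.1, 0.5]
gripper_width: 0.0486
gripper_force: 0.0
```

Request:
play_rows --rows '[{"slide": [0.096,-0.058,0.018],"delta_rot": [0.036,-0.547,0.219],"fingers": 0.27},{"slide": [0.095,-0.06,0.015],"delta_rot": [0.036,-0.547,0.219],"fingers": 0.27},{"slide": [0.095,-0.061,0.01],"delta_rot": [0.036,-0.547,0.219],"fingers": 0.27},{"slide": [0.094,-0.063,0.006],"delta_rot": [0.036,-0.547,0.219],"fingers": 0.27},{"slide": [0.093,-0.065,0.003],"delta_rot": [0.036,-0.547,0.219],"fingers": 0.27},{"slide": [0.092,-0.066,-0.002],"delta_rot": [0.036,-0.547,0.219],"fingers": 0.27},{"slide": [0.091,-0.068,-0.005],"delta_rot": [0.036,-0.547,0.219],"fingers": 0.27},{"slide": [0.089,-0.07,-0.009],"delta_rot": [0.036,-0.547,0.219],"fingers": 0.27}]'

```text
time_s: 18.0
tcp_pos: [0.5172, -0.075, 0.1678]
eef_rot: [179.1, 28.9, 173.7]
contact_force: [-0.3, 0.0, -1.1]
gripper_width: 0.0557
gripper_force: 0.0
```

Request:
play_rows --rows '[{"slide": [0,0,0],"delta_rot": [0,0,0],"fingers": 0.27}]'

```text
time_s: 18.12
tcp_pos: [0.5174, -0.0758, 0.1685]
eef_rot: [179.1, 28.9, 173.6]
contact_force: [-0.6, 0.6, 0.1]
gripper_width: 0.0555
gripper_force: 0.0
```

```bash
python3 - <<'E'
from h import *
np.set_printoptions(precision=4,suppress=True)
p,R=pose();print(dk(p),Ro.from_matrix(tool(YAW,30).T@R).as_rotvec(degrees=True),r.get_state()["joints"])
c=cap("wrist","w7");cv2.imwrite("pics/v10.png",cv2.resize(c["image"],(800,600),interpolation=2))
print(proj(c,np.array([dkp(0,-.0556,.034),dkp(0,.0556,.034),p]))/.64)
E
```

```text
[ 0.0117 -0.0564  0.1278] [-0.8453  1.0878  0.1638] [  17.4345   -9.8012  -58.1643   36.2874  -17.7894 -146.0799]
[[401.3058 273.0513]
 [582.0701 271.9059]
 [402.0994 343.7823]]
```

View pics/v10.png

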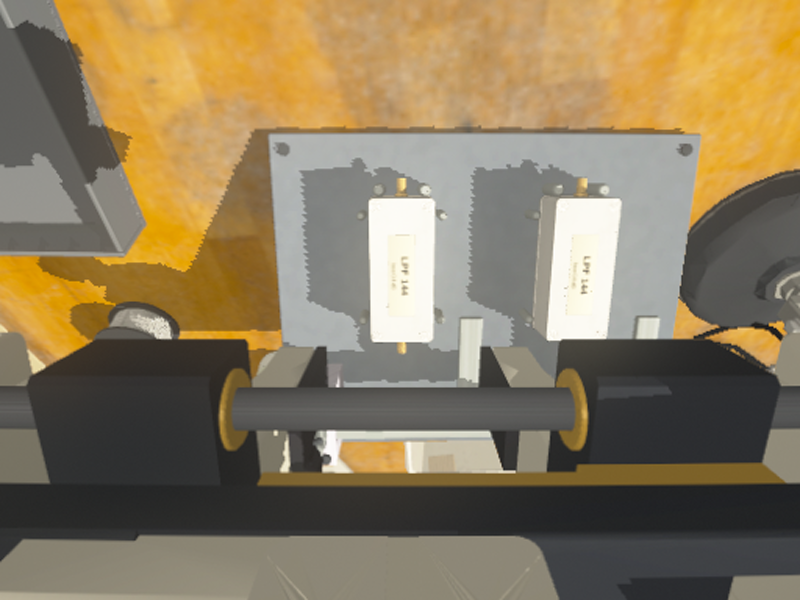

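```bash
python3 - <<'E'
from h import *
s=plan(dkp(-.008,-.056,.07),tool(YAW,15),5,.27)
E
```

```text
[{"slide": [0.025, -0.001, 0.077], "delta_rot": [0.037, 0.605, -0.001], "fingers": 0.27}, {"slide": [0.021, -0.001, 0.078], "delta_rot": [0.037, 0.606, -0.001], "fingers": 0.27}, {"slide": [0.017, -0.001, 0.079], "delta_rot": [0.037, 0.605, -0.001], "fingers": 0.27}, {"slide": [0.013, 0.0, 0.08], "delta_rot": [0.037, 0.606, -0.001], "fingers": 0.27}, {"slide": [0.01, 0.0, 0.081], "delta_rot": [0.037, 0.605, -0.001], "fingers": 0.27}]
```

Request:
play_rows --rows '[{"slide": [0.025,0,0.077],"delta_rot": [0.037,0.605,0],"fingers": 0.27},{"slide": [0.021,0,0.078],"delta_rot": [0.037,0.605,0],"fingers": 0.27},{"slide": [0.017,0,0.079],"delta_rot": [0.037,0.605,0],"fingers": 0.27},{"slide": [0.013,0,0.08],"delta_rot": [0.037,0.605,0],"fingers": 0.27},{"slide": [0.01,0,0.081],"delta_rot": [0.037,0.605,0],"fingers": 0.27},{"slide": [0,0,0],"delta_rot": [0,0,0],"fingers": 0.27},{"slide": [0,0,0],"delta_rot": [0,0,0],"fingers": 0.27}]'

```text
time_s: 19.05
tcp_pos: [0.5288, -0.0758, 0.1074]
eef_rot: [-180.0, 14.9, 173.8]
contact_force: [0.8, -0.4, -0.5]
gripper_width: 0.0558
gripper_force: 0.0
```

```bash
python3 - <<'E'
from h import *
np.set_printoptions(precision=4,suppress=True)
p,R=pose();print(dk(p),Ro.from_matrix(tool(YAW,15).T@R).as_rotvec(degrees=True),r.get_state()["joints"])
s=plan(dkp(-.008,-.056,.012),tool(YAW,15),4,.27)
s=plan(dkp(-.008,-.056,-.006),tool(YAW,15),2,.27,start=s)
E
```

```text
[-0.009  -0.0552  0.0692] [ 0.0403  0.0749 -0.0326] [  17.2994    3.3127  -42.083    11.472   -31.4027 -122.6533]
[{"slide": [-0.026, -0.001, 0.092], "delta_rot": [-0.002, -0.004, 0.002], "fingers": 0.27}, {"slide": [-0.027, -0.002, 0.091], "delta_rot": [-0.002, -0.004, 0.002], "fingers": 0.27}, {"slide": [-0.026, -0.001, 0.092], "delta_rot": [-0.003, -0.004, 0.001], "fingers": 0.27}, {"slide": [-0.027, -0.001, 0.092], "delta_rot": [-0.002, -0.004, 0.002], "fingers": 0.27}]
[{"slide": [-0.015, 0.0, 0.058], "delta_rot": [0.0, 0.0, 0.0], "fingers": 0.27}, {"slide": [-0.016, 0.0, 0.058], "delta_rot": [0.0, 0.0, 0.0], "fingers": 0.27}]
```

Request:
play_rows --rows '[{"slide": [-0.026,-0.001,0.092],"delta_rot": [0,0,0],"fingers": 0.27},{"slide": [-0.027,-0.001,0.092],"delta_rot": [0,0,0],"fingers": 0.27},{"slide": [-0.026,-0.001,0.092],"delta_rot": [0,0,0],"fingers": 0.27},{"slide": [-0.027,-0.001,0.092],"delta_rot": [0,0,0],"fingers": 0.27},{"slide": [0,0,0],"delta_rot": [0,0,0],"fingers": 0.27}]'

```text
time_s: 19.68
tcp_pos: [0.558, -0.0803, 0.057]
eef_rot: [-179.9, 14.8, 173.7]
contact_force: [-0.7, 0.0, 0.9]
gripper_width: 0.0554
gripper_force: 0.0
```

```bash
python3 - <<'E'
from h import *
np.set_printoptions(precision=4,suppress=True)
p,R=pose();print(dk(p),r.get_state()["joints"])
c=cap("wrist","w8")
# box edges near mid vs finger inner edges, along row
im=c["image"].astype(int); 
for row in (150,165,180): print(row,"".join("W" if v.min()>170 else "." if v.max()>90 else "#" for v in im[row,190:330]))
print(proj(c,np.array([dkp(-.02,-.0756,.034),dkp(-.02,-.0356,.034)])))
for row in (226,): print(im[row,190:330,1].tolist())
E
```

```text
[-0.0087 -0.0565  0.0108] [  15.2863   10.3612  -43.0358   13.8961  -23.4267 -123.6812]
150 ................................................................................WWWWWWWWWWW..WWWWWWWWWWWWWWWWWWWWWWWWWWWWWWWWWWWWWWWWWWWW...
165 ....................................WWWWWWWWWWWWWWWWWWWWWWWWWWWWWWWWWWWWWWWWWWWWWWWWWWWWWWWWWWWWWWWWWWWWWWWWWWWWWWWWWWWWWWWWWWWWWWWWWWWWWW..
180 ....................................WWWWWWWWWWWWWWWWWWWWWWWWWWWWWWWWWWWWWWWWWWWWWWWWWWWWWWWWWWWWWWWWWWW......WWWWWWWWWWWWWWWWWWWWWWWWWWWW...
[[224.2199 205.0004]
 [293.1871 204.9839]]
[151, 151, 151, 151, 151, 151, 152, 152, 141, 126, 87, 59, 55, 56, 57, 57, 57, 56, 55, 116, 129, 129, 129, 128, 129, 129, 130, 129, 130, 130, 130, 131, 131, 130, 130, 184, 211, 213, 212, 213, 213, 213, 213, 213, 213, 213, 213, 212, 212, 212, 212, 212, 213, 211, 202, 203, 205, 205, 206, 206, 205, 205, 205, 205, 205, 204, 204, 202, 168, 148, 182, 199, 202, 201, 201, 201, 202, 200, 200, 200, 200, 199, 198, 206, 208, 208, 207, 208, 207, 208, 209, 210, 210, 210, 210, 210, 208, 209, 209, 209, 209, 202, 163, 175, 181, 180, 180, 180, 180, 179, 178, 178, 178, 178, 177, 176, 175, 100, 68, 67, 66, 67, 66, 65, 65, 65, 135, 151, 155, 155, 155, 155, 154, 155, 154, 154, 154, 154, 154, 153]
```

Request:
play_rows --rows '[{"slide": [-0.015,0,0.056],"delta_rot": [0,0,0],"fingers": 0.27},{"slide": [-0.015,0,0.056],"delta_rot": [0,0,0],"fingers": 0.27},{"slide": [0,0,0],"delta_rot": [0,0,0],"fingers": 0.27},{"slide": [0,0,0],"delta_rot": [0,0,0],"fingers": -1},{"slide": [0,0,0],"delta_rot": [0,0,0],"fingers": -1},{"slide": [0,0,0],"delta_rot": [0,0,0],"fingers": -1}]' --squeeze 35

```text
time_s: 20.48
tcp_pos: [0.5671, -0.0809, 0.0439]
eef_rot: [-180.0, 15.0, 173.8]
contact_force: [0.0, 0.0, 0.5]
gripper_width: 0.0395
gripper_force: 35.0
```

```bash
python3 - <<'E'
from h import *
np.set_printoptions(precision=4,suppress=True)
p,R=pose();st=r.get_state();print(dk(p),st["contact_force"],st["gripper_width"],st["gripper_force"],st["joints"])
s=plan(p+N_*.026,R,4,-1)
E
```

```text
[-0.0074 -0.056  -0.0051] [0.0228 0.0297 0.4978] 0.0395389596916332 34.99880254268646 [  14.7686   12.2455  -43.3287   15.033   -21.0682 -124.4264]
[{"slide": [0.011, 0.0, -0.042], "delta_rot": [0.0, 0.0, 0.0], "fingers": -1}, {"slide": [0.011, 0.0, -0.042], "delta_rot": [0.0, 0.0, 0.0], "fingers": -1}, {"slide": [0.012, 0.0, -0.042], "delta_rot": [0.0, 0.0, 0.0], "fingers": -1}, {"slide": [0.011, 0.0, -0.041], "delta_rot": [0.0, 0.0, 0.0], "fingers": -1}]
```

Box gripped at 39.5 mm; lift and pause.

Request:
play_rows --rows '[{"slide": [0.011,0,-0.042],"delta_rot": [0,0,0],"fingers": -1},{"slide": [0.011,0,-0.042],"delta_rot": [0,0,0],"fingers": -1},{"slide": [0.012,0,-0.042],"delta_rot": [0,0,0],"fingers": -1},{"slide": [0.011,0,-0.042],"delta_rot": [0,0,0],"fingers": -1},{"slide": [0,0,0],"delta_rot": [0,0,0],"fingers": -1},{"slide": [0,0,0],"delta_rot": [0,0,0],"fingers": -1},{"slide": [0,0,0],"delta_rot": [0,0,0],"fingers": -1},{"slide": [0,0,0],"delta_rot": [0,0,0],"fingers": -1}]'

```text
time_s: 21.48
tcp_pos: [0.554, -0.0795, 0.0659]
eef_rot: [-180.0, 14.9, 173.8]
contact_force: [0.4, -0.4, -5.2]
gripper_width: 0.0398
gripper_force: 35.0
```

```bash
python3 - <<'E'
from h import *
np.set_printoptions(precision=4,suppress=True)
p,R=pose()
for i in range(4):
    st=r.get_state();print(st["contact_force"],st["moment"],st["gripper_width"]); r.capture("wrist")
print(dk(p))
E
```

```text
[ 0.3933 -0.4113 -5.2296] [0.1161 1.334  0.0013] 0.03980364376152066
[-0.3509  0.2451 -5.7163] [0.0935 1.2815 0.0162] 0.03943461744072132
[ 0.3137 -0.0288 -4.4261] [0.1347 1.3334 0.0193] 0.03974654482787378
[-0.8138  0.4095 -5.536 ] [ 0.1153  1.372  -0.028 ] 0.03953466479033631
[-0.0077 -0.0561  0.0206]
```

```bash
python3 - <<'E'
from h import *
np.set_printoptions(precision=4,suppress=True)
L=lambda f:pickle.load(open(f+".pkl","rb"))
b=L("side0"); im=b["image"]; roi=np.zeros(im.shape[:2],np.uint8); roi[275:375,250:352]=1
hsv=cv2.cvtColor(im,cv2.COLOR_BGR2HSV); m=((hsv[...,1]<45)&(hsv[...,2]>120)).astype(np.uint8)*roi
m=cv2.morphologyEx(m,cv2.MORPH_OPEN,np.ones((3,3)))
cs,_=cv2.findContours(m,0,2); c=max(cs,key=cv2.contourArea); hull=cv2.convexHull(c); q=cv2.approxPolyDP(hull,6,True).reshape(-1,2); print(q,cv2.contourArea(c))
X=onz(b,hull.reshape(-1,2)+0.,.018); rect=cv2.minAreaRect((X[:,:2]*1000).astype(np.float32)); print("tray rect",rect)
w=L("w1");im=w["image"]; hsv=cv2.cvtColor(im,cv2.COLOR_BGR2HSV)
m=((hsv[...,1]<60)&(hsv[...,2]>60)&(hsv[...,2]<190)).astype(np.uint8); m[:, :5]=0; m[125:]=0; m[:,155:]=0
cs,_=cv2.findContours(cv2.morphologyEx(m,cv2.MORPH_OPEN,np.ones((3,3))),0,2)
for c in cs:
    if cv2.contourArea(c)>2000:
        h=cv2.convexHull(c).reshape(-1,2); print(cv2.approxPolyDP(cv2.convexHull(c),4,True).reshape(-1,2).tolist()); print("bin",cv2.minAreaRect((onz(w,h+0.,.04)[:,:2]*1000).astype(np.float32)))
p,R=pose(); mid=dkp(0,-.0556,.0467); RB=np.c_[-UP,YY,N_] ; off=R.T@(mid-p); Rel=Ro.from_matrix(tool(YAW,30).T@R).as_rotvec(degrees=True); print("off",off,Rel)
E
```

```text
[[328 287]
 [345 357]
 [265 363]
 [259 291]] 5335.5
tray rect ((448.68939208984375, 304.36669921875), (163.68017578125, 179.17819213867188), 0.6251314878463745)
[[13, 21], [26, 15], [129, 18], [149, 106], [145, 120], [5, 124]]
bin ((450.72308349609375, -389.8299560546875), (296.34771728515625, 179.6372833251953), 86.00741577148438)
off [-0.0006  0.0004 -0.0271] [ 0.0347 15.0512 -0.0288]
```

```bash
python3 - <<'E'
from h import *
off=np.array([-.0006,.0004,-.0271])
T=lambda mid,R:np.array(mid)-R@off
p,R=pose()
s=plan(p+np.array([-.04,0,.09]),R,3,-1)
Rb=tool(-3,0);s=plan(np.array([.46,.06,.15]),Rb,5,-1,start=s)
Rc=tool(0,-15);s=plan(T([.449,.334,.09],Rc),Rc,8,-1,start=s)
E
```

```text
[{"slide": [0.034, -0.01, -0.216], "delta_rot": [0.0, 0.0, 0.0], "fingers": -1}, {"slide": [0.034, -0.01, -0.216], "delta_rot": [0.0, 0.0, 0.0], "fingers": -1}, {"slide": [0.033, -0.01, -0.216], "delta_rot": [0.0, 0.0, 0.0], "fingers": -1}]
[{"slide": [0.091, 0.177, -0.016], "delta_rot": [-0.02, 0.652, -0.141], "fingers": -1}, {"slide": [0.089, 0.178, -0.011], "delta_rot": [-0.021, 0.652, -0.141], "fingers": -1}, {"slide": [0.088, 0.179, -0.006], "delta_rot": [-0.02, 0.652, -0.141], "fingers": -1}, {"slide": [0.087, 0.181, -0.001], "delta_rot": [-0.021, 0.652, -0.141], "fingers": -1}, {"slide": [0.084, 0.181, 0.003], "delta_rot": [-0.02, 0.652, -0.141], "fingers": -1}]
[{"slide": [0.027, 0.227, 0.072], "delta_rot": [0.011, 0.409, -0.081], "fingers": -1}, {"slide": [0.024, 0.227, 0.072], "delta_rot": [0.01, 0.409, -0.082], "fingers": -1}, {"slide": [0.02, 0.227, 0.073], "delta_rot": [0.011, 0.409, -0.081], "fingers": -1}, {"slide": [0.015, 0.228, 0.073], "delta_rot": [0.011, 0.409, -0.081], "fingers": -1}, {"slide": [0.012, 0.227, 0.074], "delta_rot": [0.011, 0.409, -0.082], "fingers": -1}, {"slide": [0.008, 0.228, 0.073], "delta_rot": [0.01, 0.409, -0.081], "fingers": -1}, {"slide": [0.005, 0.228, 0.074], "delta_rot": [0.011, 0.409, -0.082], "fingers": -1}, {"slide": [0.0, 0.228, 0.073], "delta_rot": [0.011, 0.409, -0.081], "fingers": -1}]
```

Request:
play_rows --rows '[{"slide": [0.034,-0.01,-0.216],"delta_rot": [0,0,0],"fingers": -1},{"slide": [0.034,-0.01,-0.216],"delta_rot": [0,0,0],"fingers": -1},{"slide": [0.034,-0.01,-0.216],"delta_rot": [0,0,0],"fingers": -1},{"slide": [0.091,0.177,-0.016],"delta_rot": [-0.02,0.652,-0.141],"fingers": -1},{"slide": [0.089,0.178,-0.011],"delta_rot": [-0.02,0.652,-0.141],"fingers": -1},{"slide": [0.088,0.179,-0.006],"delta_rot": [-0.02,0.652,-0.141],"fingers": -1},{"slide": [0.087,0.181,-0.001],"delta_rot": [-0.02,0.652,-0.141],"fingers": -1},{"slide": [0.084,0.181,0.003],"delta_rot": [-0.02,0.652,-0.141],"fingers": -1}]'

```text
time_s: 22.68
tcp_pos: [0.4595, 0.0612, 0.1502]
eef_rot: [180.0, -0.0, 177.0]
contact_force: [0.1, -0.1, -6.0]
gripper_width: 0.0398
gripper_force: 35.0
```

Request:
play_rows --rows '[{"slide": [0.027,0.227,0.072],"delta_rot": [0.01,0.409,-0.081],"fingers": -1},{"slide": [0.024,0.227,0.072],"delta_rot": [0.01,0.409,-0.081],"fingers": -1},{"slide": [0.02,0.227,0.073],"delta_rot": [0.01,0.409,-0.081],"fingers": -1},{"slide": [0.015,0.228,0.073],"delta_rot": [0.01,0.409,-0.081],"fingers": -1},{"slide": [0.012,0.227,0.073],"delta_rot": [0.01,0.409,-0.081],"fingers": -1},{"slide": [0.008,0.228,0.073],"delta_rot": [0.01,0.409,-0.081],"fingers": -1},{"slide": [0.005,0.228,0.073],"delta_rot": [0.01,0.409,-0.081],"fingers": -1},{"slide": [0,0.228,0.073],"delta_rot": [0.01,0.409,-0.081],"fingers": -1}]'

```text
time_s: 23.68
tcp_pos: [0.4418, 0.3352, 0.0639]
eef_rot: [179.9, -15.0, -180.0]
contact_force: [0.4, -0.1, -4.6]
gripper_width: 0.0399
gripper_force: 35.0
```

Request:
play_rows --rows '[{"slide": [0,0,0],"delta_rot": [0,0,0],"fingers": -1},{"slide": [0,0,0],"delta_rot": [0,0,0],"fingers": -1}]'

```text
time_s: 23.92
tcp_pos: [0.4415, 0.3335, 0.0641]
eef_rot: [-180.0, -15.0, 180.0]
contact_force: [0.0, -1.1, -4.0]
gripper_width: 0.0398
gripper_force: 35.0
```

```bash
python3 - <<'E'
from h import *
np.set_printoptions(precision=4,suppress=True)
p,R=pose();st=r.get_state(); off=np.array([-.0006,.0004,-.0271])
print("mid",p+R@off,Ro.from_matrix(tool(0,-15).T@R).as_rotvec(degrees=True),st["contact_force"],st["joints"])
c=cap("side","d9"); hsv=cv2.cvtColor(c["image"],cv2.COLOR_BGR2HSV)
cw=cap("wrist","w9")
# tray rim in wrist view
hs=cv2.cvtColor(cw["image"],cv2.COLOR_BGR2HSV); m=((hs[...,1]<45)&(hs[...,2]>120)).astype(np.uint8); m[215:]=0
cs,_=cv2.findContours(m,0,2)
for k in cs:
    if cv2.contourArea(k)>1500: print(cv2.approxPolyDP(cv2.convexHull(k),4,True).reshape(-1,2).tolist(), cv2.contourArea(k)); h=cv2.convexHull(k).reshape(-1,2)+0.; X=onz(cw,h,.018); print(X[:,:2].min(0),X[:,:2].max(0))
def q(px):return onz(cw,px,.018)
Rf=tool(0,-15); s=plan(np.array([.449,.334,.019])-Rf@off,Rf,6,-1)
E
```

```text
mid [0.4491 0.3339 0.0901] [ 0.0046 -0.0274  0.0074] [ 0.0313 -1.0924 -4.0346] [  48.4971   24.5473   -9.5368  -12.1816  -66.4505 -132.5903]
[[318, 121], [319, 214], [112, 214], [111, 123]] 18075.0
[0.3643 0.2137] [0.4409 0.3836]
[[427, 5], [427, 37], [417, 55], [302, 54], [312, 24]] 3663.0
[0.2692 0.3699] [0.3112 0.4732]
[[511, 3], [510, 81], [464, 99], [455, 98], [427, 75], [441, 52], [485, 13]] 3752.5
[0.2655 0.4726] [0.3467 0.5442]
[[153, 0], [181, 3], [186, 82], [151, 29]] 1695.5
[0.2655 0.2448] [0.3332 0.2753]
[{"slide": [-0.02, 0.0, 0.077], "delta_rot": [0.002, 0.002, -0.001], "fingers": -1}, {"slide": [-0.021, 0.001, 0.077], "delta_rot": [0.001, 0.002, -0.001], "fingers": -1}, {"slide": [-0.02, 0.0, 0.077], "delta_rot": [0.002, 0.002, -0.001], "fingers": -1}, {"slide": [-0.021, 0.001, 0.077], "delta_rot": [0.001, 0.002, -0.001], "fingers": -1}, {"slide": [-0.02, 0.0, 0.078], "delta_rot": [0.002, 0.002, -0.001], "fingers": -1}, {"slide": [-0.021, 0.001, 0.077], "delta_rot": [0.002, 0.002, -0.002], "fingers": -1}]
```

Request:
play_rows --rows '[{"slide": [-0.02,-0.005,0.077],"delta_rot": [0,0,0],"fingers": -1},{"slide": [-0.021,-0.005,0.077],"delta_rot": [0,0,0],"fingers": -1},{"slide": [-0.02,-0.005,0.077],"delta_rot": [0,0,0],"fingers": -1},{"slide": [-0.021,-0.005,0.077],"delta_rot": [0,0,0],"fingers": -1},{"slide": [-0.02,-0.005,0.077],"delta_rot": [0,0,0],"fingers": -1},{"slide": [-0.019,-0.003,0.07],"delta_rot": [0,0,0],"fingers": -1},{"slide": [0,0,0],"delta_rot": [0,0,0],"fingers": -1}]'

```text
time_s: 24.9
tcp_pos: [0.4407, 0.329, -0.0073]
eef_rot: [-179.9, -15.1, 180.0]
contact_force: [0.7, -0.4, -5.3]
gripper_width: 0.0396
gripper_force: 35.0
```

Request:
play_rows --rows '[{"slide": [-0.002,0,0.008],"delta_rot": [0,0,0],"fingers": -1},{"slide": [-0.002,0,0.008],"delta_rot": [0,0,0],"fingers": -1},{"slide": [0,0,0],"delta_rot": [0,0,0],"fingers": -1}]'

```text
time_s: 25.28
tcp_pos: [0.4413, 0.3296, -0.0084]
eef_rot: [180.0, -15.0, 180.0]
contact_force: [-0.7, 0.5, -5.6]
gripper_width: 0.0398
gripper_force: 35.0
```

```bash
python3 - <<'E'
from h import *
np.set_printoptions(precision=4,suppress=True)
p,R=pose();st=r.get_state(); off=np.array([-.0006,.0004,-.0271])
print("mid",p+R@off,Ro.from_matrix(tool(0,-15).T@R).as_rotvec(degrees=True),st["contact_force"],st["moment"])
E
```

```text
mid [0.4489 0.33   0.0176] [-0.0411 -0.0328  0.0059] [-0.6523  0.5359 -5.5966] [-0.0467 -1.3767  0.0494]
```

Request:
play_rows --rows '[{"slide": [-0.002,0,0.007],"delta_rot": [0,0,0],"fingers": -1},{"slide": [0,0,0],"delta_rot": [0,0,0],"fingers": -1}]'

```text
time_s: 25.52
tcp_pos: [0.4412, 0.3295, -0.0097]
eef_rot: [180.0, -15.0, 180.0]
contact_force: [1.0, 0.6, -6.1]
gripper_width: 0.0398
gripper_force: 35.0
```

Request:
play_rows --rows '[{"slide": [-0.002,0,0.007],"delta_rot": [0,0,0],"fingers": -1},{"slide": [0,0,0],"delta_rot": [0,0,0],"fingers": -1}]'

```text
time_s: 25.78
tcp_pos: [0.4414, 0.3296, -0.0103]
eef_rot: [180.0, -15.0, -180.0]
contact_force: [-1.7, 0.2, 0.8]
gripper_width: 0.0398
gripper_force: 35.0
```

Request:
play_rows --rows '[{"slide": [-0.001,0,0.003],"delta_rot": [0,0,0],"fingers": -1},{"slide": [0,0,0],"delta_rot": [0,0,0],"fingers": 0.05},{"slide": [0,0,0],"delta_rot": [0,0,0],"fingers": 0.05},{"slide": [0,0,0],"delta_rot": [0,0,0],"fingers": 0.05}]'

```text
time_s: 26.28
tcp_pos: [0.4414, 0.3296, -0.0113]
eef_rot: [180.0, -15.0, 180.0]
contact_force: [-0.3, -0.4, 0.7]
gripper_width: 0.046
gripper_force: 0.0
```

```bash
python3 - <<'E'
from h import *
np.set_printoptions(precision=4,suppress=True)
p,R=pose();st=r.get_state();print(st["contact_force"],st["gripper_width"],p)
# retreat straight along tool -z 90, then to left box hover
s=plan(p-R[:,2]*.10,R,3,.05)
s=plan(np.array([.46,.10,.15]),tool(-3,0),5,.2,start=s)
s=plan(dkp(-.008,.0556,.07),tool(YAW,15),5,.27,start=s)
E
```

```text
[-0.2743 -0.3605  0.7388] 0.04602125884845895 [ 0.4414  0.3296 -0.0113]
[{"slide": [0.0, 0.0, -0.222], "delta_rot": [0.0, 0.0, 0.0], "fingers": 0.05}, {"slide": [0.0, 0.0, -0.222], "delta_rot": [0.0, 0.0, 0.0], "fingers": 0.05}, {"slide": [0.0, 0.0, -0.223], "delta_rot": [0.0, 0.0, 0.0], "fingers": 0.05}]
[{"slide": [0.032, -0.306, -0.081], "delta_rot": [-0.016, -0.653, 0.129], "fingers": 0.2}, {"slide": [0.024, -0.306, -0.083], "delta_rot": [-0.016, -0.653, 0.13], "fingers": 0.2}, {"slide": [0.016, -0.307, -0.084], "delta_rot": [-0.015, -0.654, 0.129], "fingers": 0.2}, {"slide": [0.009, -0.306, -0.085], "delta_rot": [-0.016, -0.653, 0.13], "fingers": 0.2}, {"slide": [0.002, -0.306, -0.086], "delta_rot": [-0.016, -0.653, 0.129], "fingers": 0.2}]
[{"slide": [-0.113, -0.082, 0.055], "delta_rot": [0.019, -0.654, 0.142], "fingers": 0.27}, {"slide": [-0.111, -0.08, 0.061], "delta_rot": [0.018, -0.655, 0.142], "fingers": 0.27}, {"slide": [-0.108, -0.08, 0.067], "delta_rot": [0.019, -0.654, 0.142], "fingers": 0.27}, {"slide": [-0.106, -0.077, 0.073], "delta_rot": [0.019, -0.654, 0.141], "fingers": 0.27}, {"slide": [-0.103, -0.077, 0.078], "delta_rot": [0.018, -0.655, 0.142], "fingers": 0.27}]
```

Request:
play_rows --rows '[{"slide": [0,0,-0.1],"delta_rot": [0,0,0],"fingers": 0.05},{"slide": [0,0,-0.222],"delta_rot": [0,0,0],"fingers": 0.05},{"slide": [0,0,-0.345],"delta_rot": [0,0,0],"fingers": 0.05},{"slide": [0.032,-0.306,-0.081],"delta_rot": [-0.016,-0.653,0.13],"fingers": 0.2},{"slide": [0.024,-0.306,-0.083],"delta_rot": [-0.016,-0.653,0.13],"fingers": 0.2},{"slide": [0.016,-0.306,-0.084],"delta_rot": [-0.016,-0.653,0.13],"fingers": 0.2},{"slide": [0.009,-0.306,-0.085],"delta_rot": [-0.016,-0.653,0.13],"fingers": 0.2},{"slide": [0.002,-0.306,-0.086],"delta_rot": [-0.016,-0.653,0.13],"fingers": 0.2}]'

```text
time_s: 27.28
tcp_pos: [0.4602, 0.0987, 0.1517]
eef_rot: [180.0, 0.2, 177.0]
contact_force: [0.0, -0.9, -0.2]
gripper_width: 0.0527
gripper_force: 0.0
```

Request:
play_rows --rows '[{"slide": [-0.113,-0.082,0.055],"delta_rot": [0.019,-0.654,0.142],"fingers": 0.27},{"slide": [-0.111,-0.08,0.061],"delta_rot": [0.019,-0.654,0.142],"fingers": 0.27},{"slide": [-0.108,-0.08,0.067],"delta_rot": [0.019,-0.654,0.142],"fingers": 0.27},{"slide": [-0.106,-0.077,0.073],"delta_rot": [0.019,-0.654,0.142],"fingers": 0.27},{"slide": [-0.103,-0.077,0.078],"delta_rot": [0.019,-0.654,0.142],"fingers": 0.27},{"slide": [0,0,0],"delta_rot": [0,0,0],"fingers": 0.27},{"slide": [0,0,0],"delta_rot": [0,0,0],"fingers": 0.27}]'

```text
time_s: 28.15
tcp_pos: [0.5417, 0.0346, 0.1097]
eef_rot: [180.0, 15.0, 173.7]
contact_force: [0.6, 0.3, 0.8]
gripper_width: 0.0556
gripper_force: 0.0
```

```bash
python3 - <<'E'
from h import *
np.set_printoptions(precision=4,suppress=True)
p,R=pose();print(dk(p),Ro.from_matrix(tool(YAW,15).T@R).as_rotvec(degrees=True),r.get_state()["joints"])
s=plan(dkp(-.008,.0556,.012),tool(YAW,15),4,.27)
E
```

```text
[-0.0072  0.056   0.0708] [-0.0053  0.0036  0.0226] [  30.5878    4.1222  -42.836    16.9843  -32.0794 -140.4415]
[{"slide": [-0.024, -0.001, 0.095], "delta_rot": [0.0, 0.0, -0.001], "fingers": 0.27}, {"slide": [-0.024, 0.0, 0.095], "delta_rot": [0.001, 0.0, -0.001], "fingers": 0.27}, {"slide": [-0.025, -0.001, 0.095], "delta_rot": [0.0, -0.001, -0.002], "fingers": 0.27}, {"slide": [-0.024, -0.001, 0.095], "delta_rot": [0.0, 0.0, -0.001], "fingers": 0.27}]
```

Request:
play_rows --rows '[{"slide": [-0.025,0,0.095],"delta_rot": [0,0,0],"fingers": 0.27},{"slide": [-0.025,0,0.095],"delta_rot": [0,0,0],"fingers": 0.27},{"slide": [-0.025,0,0.095],"delta_rot": [0,0,0],"fingers": 0.27},{"slide": [-0.025,0,0.095],"delta_rot": [0,0,0],"fingers": 0.27},{"slide": [0,0,0],"delta_rot": [0,0,0],"fingers": 0.27}]'

```text
time_s: 28.78
tcp_pos: [0.5706, 0.0313, 0.0574]
eef_rot: [-179.9, 14.9, 173.7]
contact_force: [0.1, -0.1, 0.8]
gripper_width: 0.056
gripper_force: 0.0
```

```bash
python3 - <<'E'
from h import *
np.set_printoptions(precision=4,suppress=True)
p,R=pose();print(dk(p))
im=cap("wrist","w10")["image"].astype(int); print(im[226,190:330,1].tolist())
E
```

```text
[-0.0082  0.0559  0.0109]
[148, 148, 148, 149, 148, 148, 149, 149, 137, 124, 86, 59, 55, 56, 57, 58, 57, 56, 56, 106, 119, 118, 119, 119, 119, 119, 120, 121, 121, 121, 122, 121, 158, 200, 209, 208, 208, 208, 209, 209, 209, 209, 209, 208, 208, 208, 208, 208, 208, 208, 206, 200, 202, 201, 201, 201, 200, 200, 199, 200, 200, 201, 201, 200, 198, 174, 146, 170, 192, 196, 195, 195, 195, 197, 196, 196, 196, 196, 195, 193, 200, 204, 205, 203, 203, 204, 204, 205, 205, 206, 206, 206, 206, 205, 205, 204, 206, 205, 202, 169, 170, 173, 174, 173, 173, 173, 173, 173, 172, 172, 173, 172, 172, 172, 171, 172, 172, 98, 69, 68, 68, 67, 67, 66, 66, 65, 133, 148, 152, 153, 153, 152, 152, 152, 152, 153, 152, 151, 152, 152]
```

Request:
play_rows --rows '[{"slide": [-0.015,-0.004,0.056],"delta_rot": [0,0,0],"fingers": 0.27},{"slide": [-0.015,-0.005,0.056],"delta_rot": [0,0,0],"fingers": 0.27},{"slide": [0,0,0],"delta_rot": [0,0,0],"fingers": 0.27},{"slide": [0,0,0],"delta_rot": [0,0,0],"fingers": -1},{"slide": [0,0,0],"delta_rot": [0,0,0],"fingers": -1},{"slide": [0,0,0],"delta_rot": [0,0,0],"fingers": -1}]' --squeeze 35

```text
time_s: 29.58
tcp_pos: [0.5789, 0.0289, 0.0427]
eef_rot: [-180.0, 15.0, 173.7]
contact_force: [0.4, 0.5, -0.0]
gripper_width: 0.0399
gripper_force: 35.0
```

```bash
python3 - <<'E'
from h import *
np.set_printoptions(precision=4,suppress=True)
p,R=pose();st=r.get_state();print(dk(p),st["contact_force"],st["gripper_width"],st["gripper_force"],st["joints"])
print("off",R.T@(dkp(0,.0551,.021)-p))
E
```

```text
[-0.0082  0.0544 -0.0061] [ 0.3797  0.4778 -0.0182] 0.03985118793609811 34.99726116657257 [  26.4948   12.9245  -45.2874   23.3933  -20.665  -143.9154]
off [-0.0009  0.0007 -0.0282]
```

Request:
play_rows --rows '[{"slide": [0.011,0,-0.042],"delta_rot": [0,0,0],"fingers": -1},{"slide": [0.011,0,-0.042],"delta_rot": [0,0,0],"fingers": -1},{"slide": [0.012,0,-0.042],"delta_rot": [0,0,0],"fingers": -1},{"slide": [0.011,0,-0.042],"delta_rot": [0,0,0],"fingers": -1},{"slide": [0,0,0],"delta_rot": [0,0,0],"fingers": -1},{"slide": [0,0,0],"delta_rot": [0,0,0],"fingers": -1},{"slide": [0,0,0],"delta_rot": [0,0,0],"fingers": -1},{"slide": [0,0,0],"delta_rot": [0,0,0],"fingers": -1}]'

```text
time_s: 30.58
tcp_pos: [0.5658, 0.0302, 0.0648]
eef_rot: [-180.0, 15.0, 173.7]
contact_force: [-0.4, -0.3, -1.0]
gripper_width: 0.0393
gripper_force: 35.0
```

```bash
python3 - <<'E'
from h import *
np.set_printoptions(precision=4,suppress=True)
p,R=pose()
for i in range(4):
    st=r.get_state();print(st["contact_force"],st["gripper_width"]); r.capture("wrist")
print(dk(p))
E
```

```text
[-0.4184 -0.2954 -1.0166] 0.03928718709500221
[-0.4702 -0.5217 -1.7186] 0.03962632086541895
[ 0.5112  0.7373 -1.2045] 0.039766809377982854
[-0.2068 -0.7946 -1.3981] 0.03981913499485244
[-0.0085  0.0542  0.0197]
```

```bash
python3 - <<'E'
from h import *
np.set_printoptions(precision=4,suppress=True)
b=pickle.load(open("side0.pkl","rb"));w=pickle.load(open("w1.pkl","rb"));a=pickle.load(open("scene0.pkl","rb"))
print("instr bottom",onz(b,np.array([[410,237],[258,245]])*.64,0)); 
print("top corner tri scene(587,338) side(410,178)",tri(a,np.array([[587,338]])*.64,b,np.array([[410,178]])*.64))
print("wrist top pt tri (62,145)",onz(w,np.array([[62,145]])*.64,.1),onz(w,np.array([[62,145]])*.64,.15))
off=np.array([-.0009,.0007,-.0282])
p,R=pose()
s=plan(p+np.array([-.05,0,.10]),R,3,-1)
s=plan(np.array([.465,-.12,.165]),tool(-6,0),5,-1,start=s)
Rc=tool(-6.4,-15);s=plan(np.array([.455,-.334,.11])-Rc@off,Rc,8,-1,start=s)
E
```

```text
instr bottom [[ 0.4829 -0.464   0.    ]
 [ 0.8598 -0.4553  0.    ]]
top corner tri scene(587,338) side(410,178) [[ 0.4829 -0.4469  0.1662  0.0033]]
wrist top pt tri (62,145) [[ 0.4539 -0.3891  0.1   ]] [[ 0.4341 -0.3476  0.15  ]]
[{"slide": [0.049, -0.012, -0.243], "delta_rot": [0.0, 0.0, 0.0], "fingers": -1}, {"slide": [0.05, -0.013, -0.243], "delta_rot": [0.0, 0.0, 0.0], "fingers": -1}, {"slide": [0.049, -0.012, -0.244], "delta_rot": [0.0, 0.0, 0.0], "fingers": -1}]
[{"slide": [0.044, -0.206, -0.012], "delta_rot": [-0.003, 0.653, -0.012], "fingers": -1}, {"slide": [0.045, -0.207, -0.009], "delta_rot": [-0.002, 0.653, -0.013], "fingers": -1}, {"slide": [0.045, -0.206, -0.007], "delta_rot": [-0.003, 0.653, -0.012], "fingers": -1}, {"slide": [0.046, -0.207, -0.005], "delta_rot": [-0.002, 0.653, -0.013], "fingers": -1}, {"slide": [0.046, -0.206, -0.003], "delta_rot": [-0.003, 0.653, -0.012], "fingers": -1}]
[{"slide": [-0.004, -0.179, 0.068], "delta_rot": [-0.001, 0.409, 0.011], "fingers": -1}, {"slide": [-0.006, -0.178, 0.069], "delta_rot": [-0.002, 0.409, 0.011], "fingers": -1}, {"slide": [-0.008, -0.179, 0.068], "delta_rot": [-0.001, 0.409, 0.011], "fingers": -1}, {"slide": [-0.011, -0.179, 0.067], "delta_rot": [-0.002, 0.409, 0.01], "fingers": -1}, {"slide": [-0.013, -0.179, 0.067], "delta_rot": [-0.001, 0.409, 0.011], "fingers": -1}, {"slide": [-0.015, -0.178, 0.067], "delta_rot": [-0.001, 0.409, 0.011], "fingers": -1}, {"slide": [-0.018, -0.179, 0.066], "delta_rot": [-0.002, 0.409, 0.011], "fingers": -1}, {"slide": [-0.02, -0.179, 0.066], "delta_rot": [-0.001, 0.409, 0.011], "fingers": -1}]
```

Request:
play_rows --rows '[{"slide": [0.049,-0.012,-0.243],"delta_rot": [0,0,0],"fingers": -1},{"slide": [0.05,-0.012,-0.243],"delta_rot": [0,0,0],"fingers": -1},{"slide": [0.049,-0.012,-0.243],"delta_rot": [0,0,0],"fingers": -1},{"slide": [0.044,-0.206,-0.012],"delta_rot": [0,0.653,-0.012],"fingers": -1},{"slide": [0.045,-0.206,-0.009],"delta_rot": [0,0.653,-0.012],"fingers": -1},{"slide": [0.045,-0.206,-0.007],"delta_rot": [0,0.653,-0.012],"fingers": -1},{"slide": [0.046,-0.206,-0.005],"delta_rot": [0,0.653,-0.012],"fingers": -1},{"slide": [0.046,-0.206,-0.003],"delta_rot": [0,0.653,-0.012],"fingers": -1}]'

```text
time_s: 31.78
tcp_pos: [0.4648, -0.1204, 0.1652]
eef_rot: [-180.0, -0.1, 174.0]
contact_force: [1.4, 0.4, -1.4]
gripper_width: 0.0395
gripper_force: 35.0
```

Request:
play_rows --rows '[{"slide": [0,-0.167,0.068],"delta_rot": [0,0.409,0.01],"fingers": -1},{"slide": [-0.002,-0.167,0.068],"delta_rot": [0,0.409,0.01],"fingers": -1},{"slide": [-0.004,-0.167,0.068],"delta_rot": [0,0.409,0.01],"fingers": -1},{"slide": [-0.007,-0.167,0.067],"delta_rot": [0,0.409,0.01],"fingers": -1},{"slide": [-0.009,-0.167,0.067],"delta_rot": [0,0.409,0.01],"fingers": -1},{"slide": [-0.011,-0.167,0.067],"delta_rot": [0,0.409,0.01],"fingers": -1},{"slide": [-0.014,-0.167,0.066],"delta_rot": [0,0.409,0.01],"fingers": -1},{"slide": [-0.016,-0.167,0.066],"delta_rot": [0,0.409,0.01],"fingers": -1}]'

```text
time_s: 32.78
tcp_pos: [0.4437, -0.3197, 0.0834]
eef_rot: [-179.9, -15.0, 173.6]
contact_force: [1.1, 0.7, -0.8]
gripper_width: 0.0396
gripper_force: 35.0
```

Request:
play_rows --rows '[{"slide": [0,0,0],"delta_rot": [0,0,0],"fingers": -1},{"slide": [0,0,0],"delta_rot": [0,0,0],"fingers": -1}]'

```text
time_s: 33.02
tcp_pos: [0.4437, -0.3187, 0.0837]
eef_rot: [-179.9, -15.0, 173.6]
contact_force: [0.3, 0.6, -1.3]
gripper_width: 0.0398
gripper_force: 35.0
```

```bash
python3 - <<'E'
from h import *
np.set_printoptions(precision=4,suppress=True)
p,R=pose();st=r.get_state(); off=np.array([-.0009,.0007,-.0282])
print("mid",p+R@off,Ro.from_matrix(tool(-6.4,-15).T@R).as_rotvec(degrees=True),st["joints"],st["contact_force"])
cw=cap("wrist","w11"); hs=cv2.cvtColor(cw["image"],cv2.COLOR_BGR2HSV)
m=((hs[...,1]<60)&(hs[...,2]>40)&(hs[...,2]<190)).astype(np.uint8); m[212:]=0
m=cv2.morphologyEx(m,cv2.MORPH_OPEN,np.ones((3,3)))
for k in cv2.findContours(m,0,2)[0]:
    if cv2.contourArea(k)>1500:
        q=cv2.approxPolyDP(cv2.convexHull(k),4,True).reshape(-1,2); print(q.tolist(),onz(cw,q+0.,.04)[:,:2].tolist())
Rc=tool(-6.4,-15);s=plan(np.array([.450,-.320,.024])-Rc@off,Rc,6,-1)
E
```

```text
mid [ 0.4518 -0.3189  0.1107] [ 0.0863 -0.0133  0.0207] [-13.6132  23.3846 -14.438    2.1137 -67.0544 -83.8745] [ 0.3227  0.6488 -1.2962]
[[130, 134], [332, 138], [331, 211], [129, 211]] [[0.3669227898752217, -0.413552708855881], [0.38858290979154375, -0.2519621631181396], [0.44692775172640603, -0.2593105903924099], [0.428653736108294, -0.42145531211579]]
[[463, 0], [403, 91], [292, 101], [281, 0]] [[0.2882368560145543, -0.13225383989899], [0.35713367504835775, -0.1904020917878232], [0.3553865224559349, -0.2806360139684005], [0.272961021091623, -0.28014663510325705]]
[[123, 0], [177, 0], [236, 22], [238, 28], [178, 61], [131, 46]] [[0.25781695919970316, -0.40750183678472995], [0.26322446699810814, -0.36377365804179146], [0.28671364948493305, -0.31828923021202044], [0.2917566677436879, -0.3172284824011999], [0.3127736838611831, -0.3683456560682446], [0.29608665082411273, -0.40495698842440997]]
[{"slide": [-0.023, -0.001, 0.094], "delta_rot": [-0.004, 0.002, 0.0], "fingers": -1}, {"slide": [-0.023, -0.002, 0.094], "delta_rot": [-0.003, 0.002, 0.0], "fingers": -1}, {"slide": [-0.023, -0.001, 0.094], "delta_rot": [-0.004, 0.002, 0.001], "fingers": -1}, {"slide": [-0.023, -0.002, 0.094], "delta_rot": [-0.004, 0.002, 0.0], "fingers": -1}, {"slide": [-0.023, -0.002, 0.095], "delta_rot": [-0.003, 0.002, 0.0], "fingers": -1}, {"slide": [-0.023, -0.001, 0.094], "delta_rot": [-0.004, 0.002, 0.0], "fingers": -1}]
```

Request:
play_rows --rows '[{"slide": [-0.025,-0.013,0.094],"delta_rot": [0,0,0],"fingers": -1},{"slide": [-0.025,-0.013,0.094],"delta_rot": [0,0,0],"fingers": -1},{"slide": [-0.025,-0.013,0.094],"delta_rot": [0,0,0],"fingers": -1},{"slide": [-0.025,-0.013,0.094],"delta_rot": [0,0,0],"fingers": -1},{"slide": [-0.025,-0.012,0.094],"delta_rot": [0,0,0],"fingers": -1},{"slide": [-0.025,-0.012,0.09],"delta_rot": [0,0,0],"fingers": -1},{"slide": [0,0,0],"delta_rot": [0,0,0],"fingers": -1}]'

```text
time_s: 33.95
tcp_pos: [0.4415, -0.3302, -0.0044]
eef_rot: [-179.9, -15.1, 173.6]
contact_force: [0.5, -0.5, -1.4]
gripper_width: 0.0402
gripper_force: 35.0
```

Request:
play_rows --rows '[{"slide": [-0.004,0,0.015],"delta_rot": [0,0,0],"fingers": -1},{"slide": [-0.003,0,0.012],"delta_rot": [0,0,0],"fingers": -1},{"slide": [0,0,0],"delta_rot": [0,0,0],"fingers": -1}]'

```text
time_s: 34.33
tcp_pos: [0.4426, -0.3304, -0.007]
eef_rot: [-179.9, -15.0, 173.6]
contact_force: [0.2, 0.3, -1.0]
gripper_width: 0.0396
gripper_force: 35.0
```

```bash
python3 - <<'E'
from h import *
np.set_printoptions(precision=4,suppress=True)
p,R=pose();st=r.get_state(); off=np.array([-.0009,.0007,-.0282])
print("mid",p+R@off,st["contact_force"],st["moment"])
E
```

```text
mid [ 0.4507 -0.3305  0.0201] [ 0.2464  0.3376 -1.0425] [-0.1304 -0.961   0.0007]
```

Request:
play_rows --rows '[{"slide": [-0.003,0,0.011],"delta_rot": [0,0,0],"fingers": -1},{"slide": [0,0,0],"delta_rot": [0,0,0],"fingers": -1},{"slide": [0,0,0],"delta_rot": [0,0,0],"fingers": -1}]'

```text
time_s: 34.7
tcp_pos: [0.4424, -0.3304, -0.0089]
eef_rot: [-179.9, -15.0, 173.6]
contact_force: [0.4, -0.3, -1.2]
gripper_width: 0.0396
gripper_force: 35.0
```

Request:
play_rows --rows '[{"slide": [-0.002,0,0.007],"delta_rot": [0,0,0],"fingers": -1},{"slide": [0,0,0],"delta_rot": [0,0,0],"fingers": -1}]'

```text
time_s: 34.95
tcp_pos: [0.4424, -0.3304, -0.0101]
eef_rot: [-179.9, -15.0, 173.6]
contact_force: [0.1, 0.2, -1.4]
gripper_width: 0.04
gripper_force: 35.0
```

Request:
play_rows --rows '[{"slide": [-0.002,0,0.007],"delta_rot": [0,0,0],"fingers": -1},{"slide": [0,0,0],"delta_rot": [0,0,0],"fingers": -1}]'

```text
time_s: 35.2
tcp_pos: [0.4424, -0.3304, -0.0102]
eef_rot: [-179.9, -15.0, 173.6]
contact_force: [-0.2, 1.8, 6.8]
gripper_width: 0.0396
gripper_force: 35.0
```

Request:
play_rows --rows '[{"slide": [0,0,0],"delta_rot": [0,0,0],"fingers": 0.1},{"slide": [0,0,0],"delta_rot": [0,0,0],"fingers": 0.1},{"slide": [0,0,0],"delta_rot": [0,0,0],"fingers": 0.1},{"slide": [0,0,-0.1],"delta_rot": [0,0,0],"fingers": 0.1},{"slide": [0,0,-0.25],"delta_rot": [0,0,0],"fingers": 0.1},{"slide": [0,0,-0.35],"delta_rot": [0,0,0],"fingers": 0.1},{"slide": [0,0,-0.35],"delta_rot": [0,0,0],"fingers": 0.1},{"slide": [0,0,0],"delta_rot": [0,0,0],"fingers": 0.1}]'

```text
time_s: 36.2
tcp_pos: [0.4865, -0.336, 0.1465]
eef_rot: [-179.7, -14.5, 173.6]
contact_force: [-0.0, -0.9, -0.1]
gripper_width: 0.0484
gripper_force: 0.0
```

```bash
python3 - <<'E'
from h import *
np.set_printoptions(precision=4,suppress=True)
print(r.get_state()["tcp_pos"],r.get_state()["contact_force"])
def lid(c,z):
    hs=cv2.cvtColor(c["image"],cv2.COLOR_BGR2HSV); m=((hs[...,2]>170)&(hs[...,1]<60)).astype(np.uint8)
    for k in cv2.findContours(cv2.morphologyEx(m,cv2.MORPH_OPEN,np.ones((3,3))),0,2)[0]:
        if cv2.contourArea(k)>60:
            q=cv2.convexHull(k).reshape(-1,2)+0.; X=onz(c,q,z)[:,:2]; rc=cv2.minAreaRect((X*1000).astype(np.float32))
            if .03<min(rc[1])/1000<.06 and .07<max(rc[1])/1000<.12: print(np.round(rc[0],1),np.round(rc[1],1),round(rc[2],1))
for n,z in(("wrist",.030),("side",.029),("scene",.03)):
    print(n); lid(cap(n,"f_"+n),z)
c=cap("side"); print(proj(c,[[.449,.33,.029],[.45,-.33,.03]]))
im=c["image"]; print(im[proj(c,[[.449,.33,.029],[.45,-.33,.03]]).astype(int)[:,1],proj(c,[[.449,.33,.029],[.45,-.33,.03]]).astype(int)[:,0]])
E
```

```text
[ 0.4865 -0.336   0.1465] [-0.0132 -0.9163 -0.0825]
wrist
side
scene
[ 445.4 -333. ] [39.2 89.3] 83.2
[441.5 323.5] [39.9 92. ] 89.0
[1234.7 -453. ] [101.3  46.5] 9.0
[[300.3726 329.0705]
 [273.7354 162.5113]]
[[214 239 244]
 [188 220 226]]
```

```bash
python3 -c "
from plant import r
print(r.close_job())"
```

```text
the job is handed in; nothing more can be done
None
```

I handed the job in at about 36 s of robot time, but no verdict came back. The plunger is parked, the bar open against its stop, and both boxes lie flat: the right-nest box (about 5.2 N, potted) in the aluminium tray, the left-nest box (about 1.3 N, empty) in the grey bin.

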